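# Snap the washed knock pad back onto the knock-box bar

## Task

The knock pad has been washed and is standing on the grey draining mat: pick it up, set it along the knock box's bar and snap it back on, pressing one end home until its legs snap past the bar and then the other, so that the pad sits fully home and upright on the bar. Press gently: the bar and its rubber bushes must never be loaded with more than 22 N. Leave the jug, the glass and the tamper where they are.

Things in the scene. Friction and masses are not known exactly. Their poses are not given: they have to be found in the camera images.
- knock_box: Open-topped stainless steel knock box, 176 x 164 mm (own x, y), rim 112 mm high, walls 2.5 mm, fixed to the counter. Origin: centre of its underside, z up. A round steel bar of 20 mm diameter crosses the middle of its mouth along the box's own y axis, over the origin. A rubber collar (30 mm diameter) at each end of the bar leaves 138 mm of bare bar, centred, for the pad.
- bar_slot (a point): Point of the box (not of the bar) on its middle line, 98 mm over its underside: mid-height of the slots in which the bar is clamped. The bar's axis is parallel to the rim but up to 8 mm above or below this point, as last clamped; its height is not measured and has to be felt.
- bar (a joint): How far the bar is pushed down into its rubber bushes, m: 0 unloaded, 0.083 mm for every N on it, 1.83 mm at the 22 N it may bear, of which the pad's own weight takes up to 2 N; it springs back. (The bar's own frame has its origin on its axis at mid-length, y along it, z up.)
- pad_center (a point): Centre (half-way up) of the body of the knock pad, a loose black saddle of about 0.16 kg standing on the 6 mm thick mat. Body: rubber block 34 mm wide (own x), 124 mm long (own y), 18.5 mm high, flat top, z up; its underside is 28 mm above the mat. Grip it from above across the 34 mm at mid-length, where it has no legs. Both ends are alike: either way round will do.
- clip_a (a point): Middle of the sprung clip under the +y end of the pad: 46 mm along y from pad_center and 22.75 mm below it, 32 mm below the pad's top. This point comes to lie in the bar's axis when the end is home. Two plastic legs, 18 mm wide, straddle the bar and reach 14.5 mm below this point, flared to guide. Set on the bar without pressing, the clip stands 12 mm too high.
- clip_b (a point): The same clip under the -y end. Pressed slowly on the pad's top right over a clip, that clip snaps past the bar's widest point at 6 to 16 N, felt as a drop in the force; its end sinks 12 mm in all, while the other end stays up. Pressed at mid-length, both together need more than 22 N.
- leg_a1 (a joint): How far the +x leg of clip a is sprung open, rad: 0 at rest, about 0.08 at the bar's widest point, about 0.04 with this end home and the other still up, below 0.02 when both ends are fully home.
- leg_a2 (a joint): How far the -x leg of clip a is sprung open, rad: 0 at rest, about 0.08 at the bar's widest point, about 0.04 with this end home and the other still up, below 0.02 when both ends are fully home.
- leg_b1 (a joint): How far the +x leg of clip b is sprung open, rad: 0 at rest, about 0.08 at the bar's widest point, about 0.04 with this end home and the other still up, below 0.02 when both ends are fully home.
- leg_b2 (a joint): How far the -x leg of clip b is sprung open, rad: 0 at rest, about 0.08 at the bar's widest point, about 0.04 with this end home and the other still up, below 0.02 when both ends are fully home.
- jug_rim (a point): Centre of the rim of a steel milk jug, 76 mm wide, 95 mm high, handle at one side; leave alone.
- glass_rim (a point): Centre of the rim of a plain drinking glass, 72 mm wide, 88 mm high; leave alone.
- tamper: Steel coffee tamper standing on its 58 mm foot, 84 mm high; origin at the centre of its underside; leave alone.
Not all that is in view belongs to the job. Of the things like the part that bears pad_center, leave any that is blue; of the rest the smaller one is meant.

How it is judged (in metres and radians):
On the way:
1. one end of the pad is snapped home over the bar while the other end still stands up (((z of clip_a in the frame of bar between -0.0025 and 0.0025 m and x of clip_a in the frame of bar between -0.006 and 0.006 m and z of clip_b in the frame of bar above 0.006 m) or (z of clip_b in the frame of bar between -0.0025 and 0.0025 m and x of clip_b in the frame of bar between -0.006 and 0.006 m and z of clip_a in the frame of bar above 0.006 m))), for 0.1 s.
At the end, for the whole second after the job is handed in: Both clips are snapped on and fully home, their axis points within 1.5 mm in height and 3 mm sideways of the bar's axis, and the pad stands upright to within 0.2 rad (z of clip_a in the frame of bar between -0.0015 and 0.0015 m and x of clip_a in the frame of bar between -0.003 and 0.003 m and z of clip_b in the frame of bar between -0.0015 and 0.0015 m and x of clip_b in the frame of bar between -0.003 and 0.003 m and angle between pad_center's own z axis and vertical below 0.2 rad); the robot touches nothing.
It fails at once if the bar pressed down with more than 22 N (1.83 mm into its rubber bushes) (value of joint bar above 0.001835 m).
It fails at once if jug, glass or tamper moved by more than 20 mm (distance of any of jug_rim, glass_rim, tamper from where it was at the start of the episode above 0.02 m).
It also fails if it takes over 72 s, if anything falls off the work surface, if the arm or the gripper's body presses on something with over 40 N, if the wrist force passes 120 N, or if a joint passes its speed limit or range.

## Robot

A 6-joint arm with a two-finger parallel gripper is mounted at the origin on the work surface. World frame = base frame: x ahead of the robot, y to its left, z up, the work surface at z = 0. Lengths are in mm, angles in degrees, forces in N, time in s.
With the tool pointing down it reaches from about 350 to 850 mm from the base axis. Payload 8.1 kg.
Tool frame: the origin (TCP) lies on the centre line of the jaws, within the pads' length; the fingertips stand 11 mm ahead of it and the grasp point (between the pads) lies 8 mm behind it; z points along the fingers, y is the direction in which the jaws open and shut (so a half turn about z gives the same grasp; the last joint's range is limited). The gripper opens to 85 mm and grips with 20 to 120 N. Pads are 22 mm wide; open, the fingers measure 114 mm over their backs; the gripper's body (76 mm by 85 mm) begins 54 mm behind the grasp point. The pads swing forward as they close: fully open they stand 13 mm farther back than shut.
Start: joints at [69.706, 7.471, 85.268, -0, 87.261, -4.893], TCP at [159.323, 578.465, 242.292] pointing down, gripper open.
Joint ranges: [-169.43, 169.43], [-51.17, 129.36], [1.28, 143.12], [-76.62, 256.62], [0, 156.53], [-152.29, 152.29]. Speed limits (degrees/s): [136.94, 136.94, 159.86, 180, 180, 180].

## Interface

Orientations are given as [roll, pitch, yaw] about the fixed x, y, z axes, in that order (R = Rz(yaw) Ry(pitch) Rx(roll)).
In Python, from bench import telemetry, viewer, r gives the robot as it stands.
- The arm moves only by the shell command python3 -m inch 'ROWS' [FORCE]. ROWS is JSON, a list of rows, each a list of 3 entries, a list of its own where there are three numbers: the shift along the tool's x, y, z in cm, then the turn, a rotation vector about the tool's x, y, z in rad, then the opening, from 0 (shut) to 1 (fully open). A call has 1 to 20 rows; each row is the pose to reach, as a shift and turn from the pose commanded when the call began, along the tool's axes at that moment; what a row does not reach only later rows make up. A row lasts 1/10 s, in which the tool goes at most 50 mm and 8.59 degrees, less where a joint would pass 70% of its speed; a pose out of reach is approached as far as the arm can. A call with a gripper value outside its range is refused whole. The fingers move at their own pace and stop on an object; FORCE is the grip in N (left out, the last holds). Time passes only in rows, so rows that repeat a pose let the fingers close. It gives the time, the measured TCP pose, the force and the opening at its end, in the units of the state.
- telemetry.sense(): the state, without advancing time (a new reading comes with each control period).
- viewer.snapshot(name): name is "scene" or "top" or "wrist"; returns the picture (400x640x3 uint8, red, green, blue); there is no depth.
- viewer.camera_model(name): a dict with "fx", "fy", "cx", "cy" (pixels), "cam_to_world" (4x4, takes a point from camera to world coordinates); the wrist camera has in their place "mount" (4x4, takes a point from camera to tool coordinates, whose origin is the TCP and whose axes are the flange's). Camera axes: x right, y down, z forward; pixel columns grow to the right and rows downward; lengths in mm; the calibration is good to about 2 mm. A picture is of the moment at which its call begins: read the wrist's pose just before it. camera_model takes no time and is no camera call.
- r.hand_in(): hands the job in, once; it reports no verdict.
The state is a dict: "time": time; "joint_pos": joint angles; "qd": joint speeds; "joint_efforts": joint torques, N m; "tool_pos": TCP position; "tcp_rot": TCP orientation; "ft_force": force on the tool from outside, world axes, zero at the start; "wrist_torque": the same for the moment, N m; "finger_gap": finger opening in mm.
Only numpy, scipy, OpenCV 4.12 (cv2) and the standard library are available. Lean on these libraries where they do the work, as an engineer would, in place of code of your own. Each camera call takes 0.05 s, during which the arm holds its last target.

## Working session

There is one attempt and no reset: what is moved stays moved. The work goes in short steps, Python scripts to look and compute and a shell command to move; the robot and the scene stay as the last step left them, time stands still between calls to the robot, and variables do not carry over. Pictures are saved under pics/ and viewed, and the job is handed in when it is done.

```bash
ls; mkdir -p pics; python3 - <<'E'
from bench import telemetry, viewer, r
import cv2
print(telemetry.sense())
for n in ["scene","top","wrist"]:
    im=viewer.snapshot(n); cv2.imwrite(f"pics/{n}0.png",im[:,:,::-1])
    print(n,viewer.camera_model(n))
E
```

```text
pics
{'time': 0.0, 'joint_pos': array([ 6.97052270e+01,  7.51511799e+00,  8.53317099e+01, -1.04972514e-03,
        8.72599849e+01, -4.89396015e+00]), 'qd': array([ 0.07155423,  0.01781139,  0.07915121,  0.03457282,  0.00994772,
       -0.08584128]), 'joint_efforts': array([-1.89771417e-03, -5.69410908e+01, -5.00545442e+01, -2.70640221e-04,
        1.50946289e-02, -1.72465332e-05]), 'tool_pos': array([159.14832018, 577.95000572, 241.22100242]), 'tcp_rot': array([-1.79893487e+02, -8.06778601e-03,  1.64599231e+02]), 'ft_force': array([-0.2915972 , -0.07627646, -0.23656745]), 'wrist_torque': array([0.00526606, 0.02600798, 0.02161258]), 'finger_gap': 85.54850662233106}
scene {'fx': 454.80394326166873, 'fy': 454.80394326166873, 'cx': 317.79613835392763, 'cy': 200.08645913514422, 'cam_to_world': array([[ 6.95747345e-02,  7.51148956e-01, -6.56456093e-01,
         1.34861455e+03],
       [ 9.97514691e-01, -4.50451412e-02,  5.41791132e-02,
        -1.62107650e+02],
       [ 1.11264269e-02, -6.58594095e-01, -7.52416122e-01,
         9.33867407e+02],
       [ 0.00000000e+00,  0.00000000e+00,  0.
[... 265 characters left out ...]
811e-01,  5.83980313e-03,  1.73852181e-02,
        -1.12744605e+02],
       [-1.81057771e-02, -1.63345172e-01, -9.86402826e-01,
         9.39264694e+02],
       [ 0.00000000e+00,  0.00000000e+00,  0.00000000e+00,
         1.00000000e+00]])}
wrist {'fx': 312.8048857417719, 'fy': 312.8048857417719, 'cx': 319.56043080873275, 'cy': 204.79071931548114, 'mount': array([[ 9.13523617e-05, -9.51843733e-01, -3.06583594e-01,
         7.82153780e+01],
       [ 9.99999701e-01, -1.48627093e-04,  7.59408220e-04,
         8.18997152e-01],
       [-7.68404584e-04, -3.06583572e-01,  9.51843434e-01,
        -1.30802491e+02],
       [ 0.00000000e+00,  0.00000000e+00,  0.00000000e+00,
         1.00000000e+00]])}
```

View pics/scene0.png

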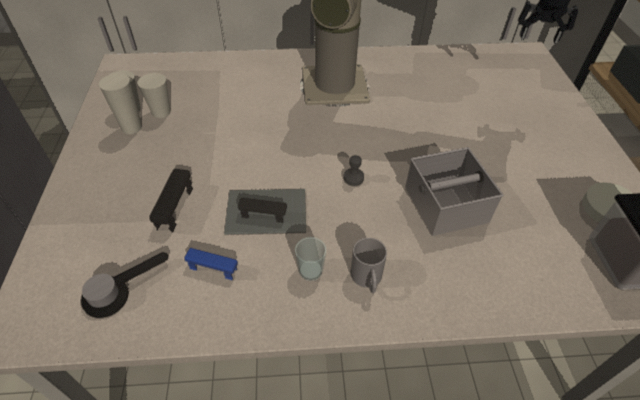

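View pics/top0.png

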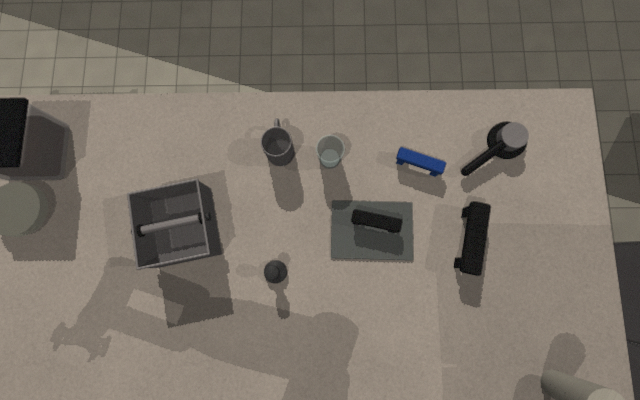

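View pics/wrist0.png

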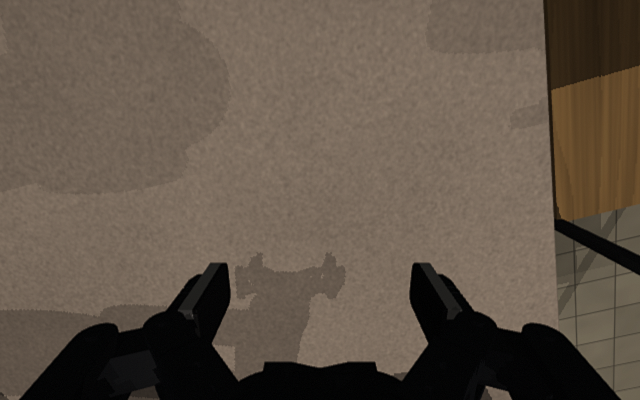

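Three candidates: the black one on the mat, top (377,221); a larger black one off the mat, top (474,238); and a blue one, top (421,161). The black pad on the mat fits: it isn't blue, and it's the smaller of the black ones. I'll confirm that in a crop and measure it.

```bash
cat > h.py <<'E'
import numpy as np, cv2
from bench import viewer, telemetry
def ray(cm,uv,T=None):
    T=cm["cam_to_world"] if T is None else T
    d=T[:3,:3]@np.array([(uv[0]-cm["cx"])/cm["fx"],(uv[1]-cm["cy"])/cm["fy"],1])
    return T[:3,3],d
def onz(cm,uv,z,T=None):
    o,d=ray(cm,uv,T); return o+d*(z-o[2])/d[2]
def proj(cm,P,T=None):
    T=cm["cam_to_world"] if T is None else T
    c=T[:3,:3].T@(np.array(P,float)-T[:3,3]); return np.array([cm["cx"]+cm["fx"]*c[0]/c[2],cm["cy"]+cm["fy"]*c[1]/c[2]])
def wristT(s,cm):
    from scipy.spatial.transform import Rotation as R
    T=np.eye(4);T[:3,:3]=R.from_euler('xyz',s["tcp_rot"],degrees=True).as_matrix();T[:3,3]=s["tool_pos"]
    return T@cm["mount"]
E
python3 - <<'E'
import cv2,numpy as np
im=cv2.imread("pics/top0.png")
a=cv2.resize(im[140:290,320:500],None,fx=4.4,fy=3.9*1.0,interpolation=cv2.INTER_CUBIC)
a=cv2.resize(im[140:275,320:500],None,fx=4.4,fy=4.4,interpolation=cv2.INTER_CUBIC)
cv2.imwrite("pics/crop_pad.png",cv2.convertScaleAbs(a,alpha=1.8))
a=cv2.resize(im[165:285,110:240],None,fx=5,fy=5,interpolation=cv2.INTER_CUBIC)
cv2.imwrite("pics/crop_box.png",cv2.convertScaleAbs(a,alpha=1.8))
E
```

```text
(no output)
```

View pics/crop_pad.png

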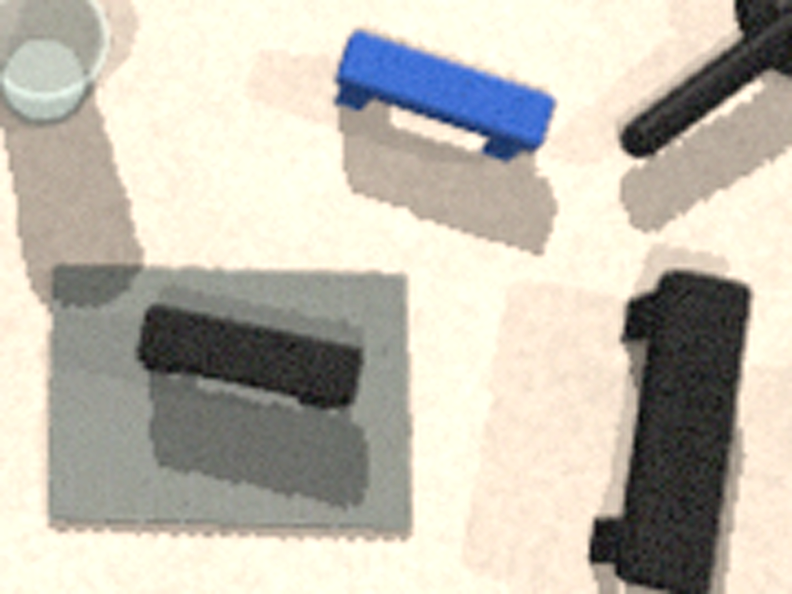

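View pics/crop_box.png

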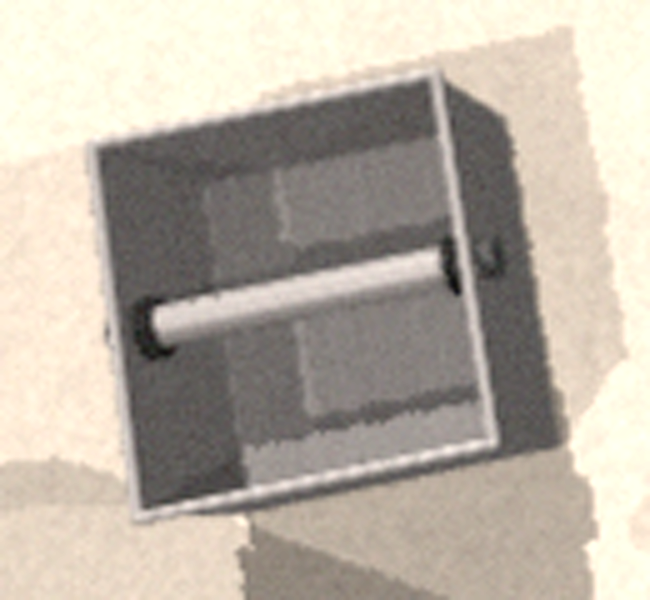

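```bash
python3 - <<'E'
from h import *
cm=viewer.camera_model("top")
im=cv2.imread("pics/top0.png")
hsv=cv2.cvtColor(im,cv2.COLOR_BGR2HSV)
g=im.max(2)
m=(g<42).astype(np.uint8); sub=np.zeros_like(m); sub[195:250,335:412]=m[195:250,335:412]
n,l,st,ce=cv2.connectedComponentsWithStats(sub); k=1+np.argmax(st[1:,4]); print(st[k])
ys,xs=np.where(l==k)
# rectify to plane z=52.5
P=np.array([onz(cm,(x,y),52.5)[:2] for x,y in zip(xs,ys)],np.float32)
rc=cv2.minAreaRect(P); print(rc)
print(cv2.boxPoints(rc))
d=P-P.mean(0); u,s,vt=np.linalg.svd(d,full_matrices=False); print(P.mean(0),vt[0])
c=np.array([(92,147),(437,72),(497,440),(137,520)])/5+[110,165]-0.4
Q=np.array([onz(cm,p,112)[:2] for p in c]); print(Q,Q.mean(0))
for i in range(4): print(np.linalg.norm(Q[i]-Q[(i+1)%4]),np.degrees(np.arctan2(*(Q[(i+1)%4]-Q[i])[::-1])))
E
```

```text
[351 210  51  23 685]
((580.5906372070312, -241.13656616210938), (121.77503967285156, 36.622581481933594), 77.74980926513672)
[[ 549.7771  -296.7524 ]
 [ 585.5658  -304.523  ]
 [ 611.4042  -185.52072]
 [ 575.6155  -177.75012]]
[ 581.30927 -241.78789] [-0.21553291 -0.9764966 ]
[[640.66368089 345.36633353]
 [675.52763156 184.46105233]
 [503.9985708  148.17268845]
 [468.65697532 310.48623406]] [572.21171464 247.12157709]
164.6390129178138 -77.77448968074799
175.32559435820886 -168.0547452681326
166.11657189879247 102.28366220430156
175.5076297517655 11.463191778130929
```

The crop confirms it: the small black pad on the mat is at crop (250,357) and the larger black one at (690,430), off the mat. The rim measures 165 x 175 mm, which matches the given box. The pad centre is about (582,-241) with its long axis at 77.7°. The box is at (572,247) with the bar along 102°. Next I'll move over the pad.

```bash
python3 -m inch '[[[-62.5,-67.7,0],[0,0,1.517],1],[[-62.5,-67.7,0],[0,0,1.517],1],[[-62.5,-67.7,0],[0,0,1.517],1],[[-62.5,-67.7,0],[0,0,1.517],1],[[-62.5,-67.7,0],[0,0,1.517],1],[[-62.5,-67.7,0],[0,0,1.517],1],[[-62.5,-67.7,0],[0,0,1.517],1],[[-62.5,-67.7,0],[0,0,1.517],1],[[-62.5,-67.7,0],[0,0,1.517],1],[[-62.5,-67.7,0],[0,0,1.517],1],[[-62.5,-67.7,0],[0,0,1.517],1],[[-62.5,-67.7,0],[0,0,1.517],1],[[-62.5,-67.7,0],[0,0,1.517],1],[[-62.5,-67.7,0],[0,0,1.517],1],[[-62.5,-67.7,0],[0,0,1.517],1],[[-62.5,-67.7,0],[0,0,1.517],1],[[-62.5,-67.7,0],[0,0,1.517],1],[[-62.5,-67.7,0],[0,0,1.517],1],[[-62.5,-67.7,0],[0,0,1.517],1],[[-62.5,-67.7,0],[0,0,1.517],1]]'
```

```text
time: 2.15
tool_pos: [582.2, -243.1, 240.9]
tcp_rot: [-179.9, 0.0, 77.5]
ft_force: [-0.7, 0.5, 0.8]
finger_gap: 85.7
```

```bash
python3 - <<'E'
from h import *
s=telemetry.sense(); im=viewer.snapshot("wrist")[:,:,::-1].copy(); cv2.imwrite("pics/w1.png",im)
cm=viewer.camera_model("wrist"); T=wristT(s,cm)
print(s["tool_pos"],s["tcp_rot"], proj(cm,(582,-241,52.5),T))
m=(im.max(2)<42).astype(np.uint8)
n,l,st,ce=cv2.connectedComponentsWithStats(m); 
for k in range(1,n):
    if st[k,4]>300: print(k,st[k],ce[k])
c=proj(cm,(582,-241,52.5),T).astype(int)
k=l[c[1],c[0]]
ys,xs=np.where(l==k)
P=np.array([onz(cm,(x,y),52.5,T)[:2] for x,y in zip(xs,ys)],np.float32)
print(cv2.minAreaRect(P),cv2.boxPoints(cv2.minAreaRect(P)))
E
```

```text
[ 582.20612847 -243.09920234  240.91120354] [-1.79919647e+02  9.60119807e-03  7.75011962e+01] [318.82973379 181.81647959]
8 [ 261  121   77  115 7615] [301.81037426 179.88745896]
10 [452 197  23  66 355] [462.70985915 227.53239437]
11 [   20   261   601   139 38636] [321.5849208  358.80272285]
14 [363 323  23  19 356] [373.93539326 332.18258427]
((562.4515991210938, -236.0650634765625), (122.01161193847656, 77.9778823852539), 77.53160095214844) [[ 511.21097 -287.2143 ]
 [ 587.3498  -304.0498 ]
 [ 613.69226 -184.91583]
 [ 537.5534  -168.08032]]
```

View pics/w1.png

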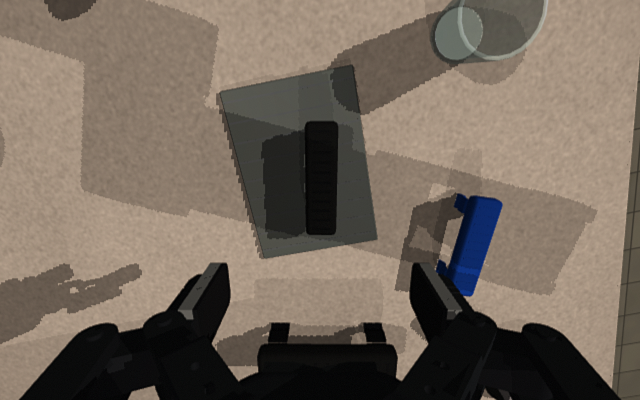

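The wrist view shows the pad at columns 306–337, rows 121–234, midway between the fingers. My mask picked up the shadow as well, so I'll tighten it.

```bash
python3 - <<'E'
from h import *
s=telemetry.sense(); cm=viewer.camera_model("wrist"); T=wristT(s,cm)
im=cv2.imread("pics/w1.png"); print(im.max(2)[180,256:345:3])
for th in (26,32):
    m=(im.max(2)<th).astype(np.uint8); m=cv2.morphologyEx(m,cv2.MORPH_OPEN,np.ones((5,5)));l=cv2.connectedComponents(m)[1]
    ys,xs=np.where(l==l[181,319])
    P=np.array([onz(cm,(x,y),52.5,T)[:2] for x,y in zip(xs,ys)],np.float32)
    print(len(xs),cv2.minAreaRect(P))
E
```

```text
[66 65 65 35 34 34 34 34 34 35 34 35 35 34 35 28 30  6 11 11 13 11 14 12
 13 11 16 50 65 64]
3565 ((583.4352416992188, -238.7596435546875), (119.96098327636719, 33.34601974487305), 77.47852325439453)
3819 ((581.40673828125, -237.84486389160156), (121.06105041503906, 38.60859680175781), 78.1199951171875)
```

```bash
python3 -m inch '[[[0.3,0,5],[0,0,0],1],[[0.3,0,10],[0,0,0],1],[[0.3,0,14],[0,0,0],0.8],[[0.3,0,18],[0,0,0],0.8],[[0.3,0,20.6],[0,0,0],0.8],[[0.3,0,20.6],[0,0,0],0.8],[[0.3,0,20.6],[0,0,0],0.8]]' 40
python3 - <<'E'
from h import *
cv2.imwrite("pics/w2.png",viewer.snapshot("wrist")[:,:,::-1])
E
```

```text
time: 2.9
tool_pos: [582.5, -236.2, 36.8]
tcp_rot: [-180.0, -0.0, 77.7]
ft_force: [0.9, -0.4, 0.9]
finger_gap: 68.5
```

View pics/w2.png

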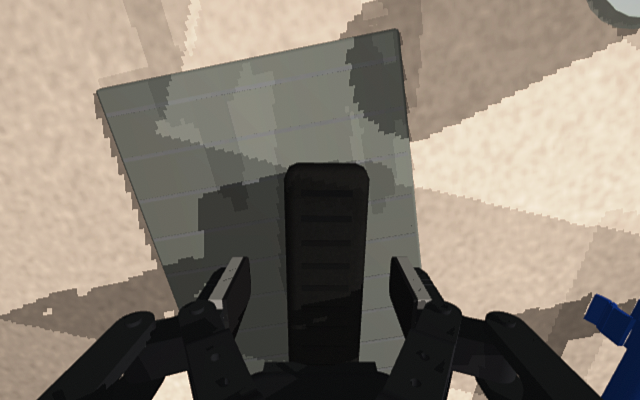

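```bash
python3 - <<'E'
from h import *
s=telemetry.sense(); cm=viewer.camera_model("wrist"); T=wristT(s,cm)
print(s["tool_pos"],s["tcp_rot"],s["ft_force"])
u=np.array([np.cos(np.radians(77.6)),np.sin(np.radians(77.6))])
for p in [(285,180),(369,180),(327,164),(288,300),(361,300)]:
    q=onz(cm,p,52.5,T)[:2]-s["tool_pos"][:2]; print(p,"along",q@u,"across",q@[u[1],-u[0]])
E
```

```text
[ 583.77519086 -237.07599219   38.39779382] [1.79869931e+02 2.84278655e-02 7.77252093e+01] [ 1.11963291 -0.0604491   0.11519165]
(285, 180) along 51.89666078434912 across -12.856244536056934
(369, 180) along 51.95704474564762 across 19.24224763411852
(327, 164) along 58.09128747551691 across 3.1303052473674207
(288, 300) along -1.513347457183952 across -13.242418684753133
(361, 300) along -1.4778188643403087 across 18.4785904871254
```

```bash
python3 -m inch '[[[-0.3,0.3,0.2],[0,0,0],0.8],[[-0.3,0.3,0.2],[0,0,0],0.8],[[-0.3,0.3,0.2],[0,0,0],0.2],[[-0.3,0.3,0.2],[0,0,0],0.2],[[-0.3,0.3,0.2],[0,0,0],0.2],[[-0.3,0.3,0.2],[0,0,0],0.2],[[-0.3,0.3,0.2],[0,0,0],0.2],[[-0.3,0.3,0.2],[0,0,0],0.2]]' 40
python3 - <<'E'
from h import *
s=telemetry.sense();print(s["tool_pos"],s["tcp_rot"],s["ft_force"],s["finger_gap"])
cv2.imwrite("pics/w3.png",viewer.snapshot("wrist")[:,:,::-1])
E
```

```text
time: 3.75
tool_pos: [585.4, -241.0, 34.8]
tcp_rot: [179.9, 0.0, 77.7]
ft_force: [-0.2, -0.4, 4.1]
finger_gap: 33.4
[ 585.42541262 -241.04256574   34.81286721] [1.79947601e+02 1.22212530e-02 7.76828022e+01] [-0.24583498 -0.38807007  4.05084711] 33.37241612816494
```

View pics/w3.png

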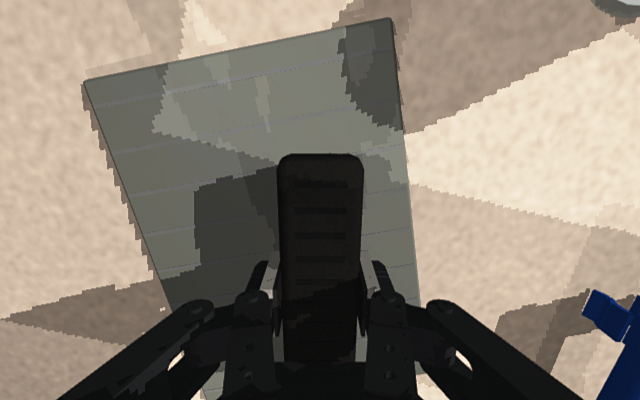

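```bash
python3 -m inch '[[[0,0,-3],[0,0,0],0.2],[[0,0,-7],[0,0,0],0.2],[[0,0,-12],[0,0,0],0.2],[[0,0,-17],[0,0,0],0.2],[[4,-1,-19],[0,0,-0.04],0.2],[[8.5,-2,-19],[0,0,-0.08],0.2],[[13,-3.1,-19],[0,0,-0.12],0.2],[[18,-4.3,-19],[0,0,-0.16],0.2],[[23,-5.5,-19],[0,0,-0.2],0.2],[[28,-6.8,-19],[0,0,-0.24],0.2],[[33,-8,-19],[0,0,-0.29],0.2],[[38,-9.3,-19],[0,0,-0.34],0.2],[[43,-10.5,-19],[0,0,-0.39],0.2],[[47.4,-11.7,-19],[0,0,-0.424],0.2],[[47.4,-11.7,-19],[0,0,-0.424],0.2],[[47.4,-11.7,-19],[0,0,-0.424],0.2],[[47.4,-11.7,-19],[0,0,-0.424],0.2],[[47.4,-11.7,-19],[0,0,-0.424],0.2],[[47.4,-11.7,-19],[0,0,-0.424],0.2]]'
python3 - <<'E'
from h import *
s=telemetry.sense();print(s["tool_pos"],s["tcp_rot"],s["ft_force"],s["finger_gap"])
cv2.imwrite("pics/w4.png",viewer.snapshot("wrist")[:,:,::-1])
cv2.imwrite("pics/t4.png",viewer.snapshot("top")[:,:,::-1])
cm=viewer.camera_model("wrist");T=cm["mount"]
for p in [(281,180),(364,180),(320,154)]: print(onz(cm,p,-17.7,T))
E
```

```text
time: 5.7
tool_pos: [572.1, 245.7, 224.2]
tcp_rot: [-180.0, 0.0, 101.8]
ft_force: [0.9, 0.7, -1.8]
finger_gap: 33.1
[572.14854363 245.6698731  224.22273398] [-1.79986854e+02  1.53049546e-02  1.01849803e+02] [ 0.92863932  0.65801434 -1.81553117] 33.08592538942865
[ 52.47875302 -13.46994315 -17.7       ]
[ 52.48318165  17.27142027 -17.7       ]
[ 62.0945986    0.97025623 -17.7       ]
```

View pics/w4.png

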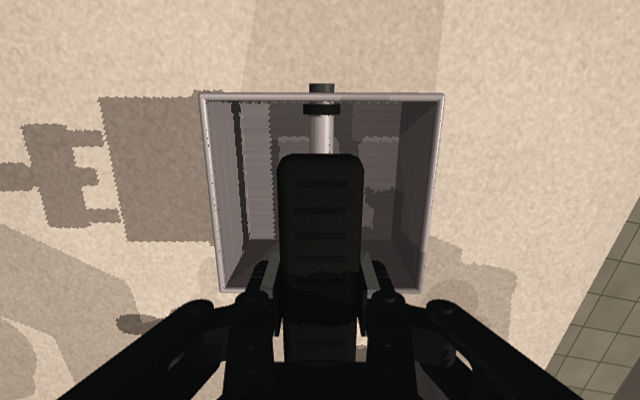

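View pics/t4.png

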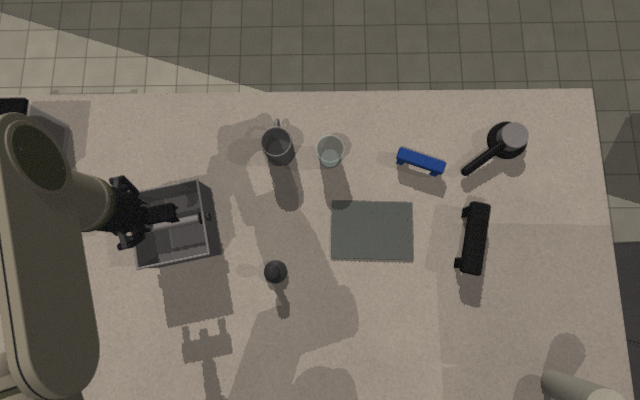

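```bash
python3 - <<'E'
from h import *
im=cv2.imread("pics/w4.png"); cv2.imwrite("pics/w4c.png",cv2.convertScaleAbs(cv2.resize(im[80:310,190:460],None,fx=2.9,fy=2.6*1.0,interpolation=cv2.INTER_CUBIC),alpha=1.6))
print(im[130,295:350].max(1)); print(im[145,295:350].max(1)); print(im[108,290:350].max(1));print(im[88,295:350].max(1))
print(im[80:125,322].max(1))
print(im[190,200:225].max(1),im[190,415:445].max(1))
E
```

```text
[ 73  72  72  73  72  74  74  75  75  74  75  74  74  74  70  80  89  95
  98 105 118 132 136 145 160 167 172 176 183 194 213 226 224 213 192 174
 168 155 120  66  61  62  62  64  63  64  63  64  65  64  65  64  64  64
  64]
[ 95  97  95  94  94  95  95  95  94  96  95  95  96  95  81  79  89  94
  98 106 117 130 135 144 159 165 171 174 182 193 211 223 222 205 104 161
 167 151 111  94  95  94  96  96  67  64  63  64  65  65  64  65  64  64
  63]
[76 76 76 76 76 77 77 78 77 78 77 79 81 23  9 12 12 13 14 14 15 16 17 19
 18 19 20 21 22 20 21 21 22 23 23 25 25 25 26 26 25 26 23 24 24 25 25 21
 19 20 52 68 66 66 65 66 66 66 67 65]
[205 206 204 202 200 198 194 192 196 198 203 205 210 213  70  19  28  32
  34  36  40  43  48  54  58  58  61  62  63  66  78  89  89  86  77  48
  59  53  62 163 204 202 201 201 201 198 198 201 201 199 196 196 196 193
 192]
[203 206 208 128  59  58  60  61  62  62  61  60  78 120 148 177 182 169
 160 132  99  81 117 113  54  19  21  23  22  23  23  24  21  18  50 159
 182 177 177 177 177 176 176 176 176]
[147 149 149 144 138 138 144 143 105 124 159 177 192 221 177 141 115 117
 122 124 124 123 123 121 119] [ 59  59  58  57  58  57  59  59  58  57  55  51  68  90 107 138 162 201
 193 205 224 221 217 216 217 211 208 211 216 217]
```

View pics/w4c.png

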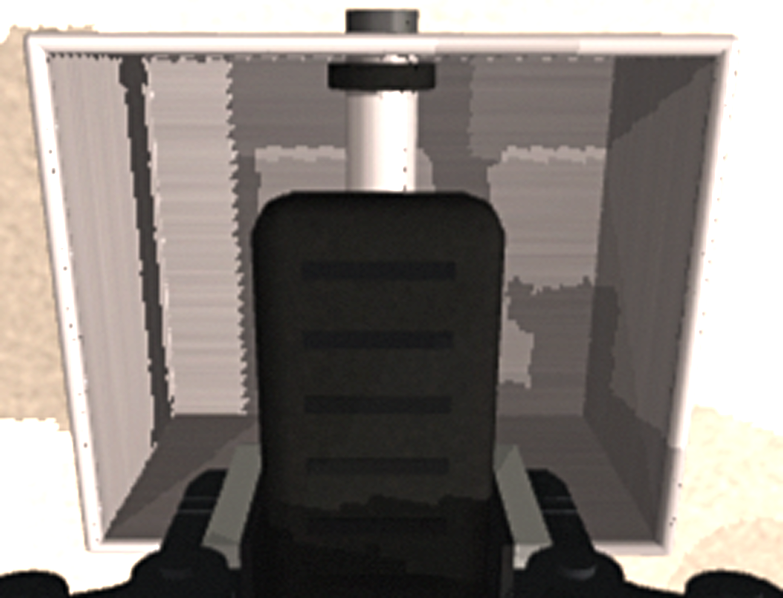

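```bash
python3 - <<'E'
from h import *
cm=viewer.camera_model("wrist");T=cm["mount"]
for p in [(321.5,88),(321.5,108),(321.5,130),(321.4,145)]: print("bar",p,onz(cm,p,126,T))
for p in [(202,98),(443,96)]: print("rim",p,onz(cm,p,112,T))
for p in [(213,190),(434,190),(220,290),(421,290)]: print("rim",p,onz(cm,p,112,T))
# pad edges at several rows
im=cv2.imread("pics/w4.png").max(2)
for r in (180,200,220,240): print(r,[int(x) for x in im[r,272:290]],[int(x) for x in im[r,355:372]])
E
```

```text
bar (321.5, 88) [ 91.06168229   2.2697718  126.        ]
bar (321.5, 108) [ 76.35050163   2.29904146 126.        ]
bar (321.5, 130) [ 59.51908859   2.33252957 126.        ]
bar (321.4, 145) [ 47.6316919    2.27493686 126.        ]
rim (202, 98) [ 83.51855547 -85.59748195 112.        ]
rim (443, 96) [ 84.92197909  91.29497143 112.        ]
rim (213, 190) [ 13.57316796 -84.80649625 112.        ]
rim (434, 190) [ 13.60009925  92.69339032 112.        ]
rim (220, 290) [-78.91131446 -88.19107379 112.        ]
rim (421, 290) [-78.86858351  91.44549769 112.        ]
180 [102, 63, 59, 62, 48, 13, 9, 12, 13, 14, 15, 17, 17, 17, 17, 18, 19, 20] [23, 23, 23, 24, 24, 25, 23, 19, 32, 89, 92, 89, 89, 89, 88, 89, 88]
200 [107, 69, 59, 62, 63, 47, 12, 9, 13, 11, 15, 16, 18, 17, 17, 19, 22, 22] [23, 23, 23, 23, 25, 21, 16, 25, 90, 93, 64, 60, 61, 61, 62, 61, 61]
220 [121, 122, 120, 67, 58, 61, 35, 12, 12, 11, 13, 14, 16, 17, 17, 18, 17, 19] [24, 21, 25, 26, 24, 18, 23, 88, 92, 89, 89, 89, 88, 89, 88, 90, 90]
240 [48, 48, 49, 47, 48, 50, 51, 20, 10, 12, 14, 13, 15, 15, 15, 18, 19, 19] [26, 25, 25, 22, 21, 19, 51, 51, 50, 51, 50, 51, 52, 51, 50, 51, 52]
```

The bar and collar are centred on column 321.5 and run parallel to the image columns. The pad centre is at about column 320. That means a sideways correction of about 1.4 mm along tool y and 1.5 mm along tool x, then lowering to just above the possible contact range.

```bash
python3 -m inch '[[[0.15,0.14,3],[0,0,0],0.2],[[0.15,0.14,6],[0,0,0],0.2],[[0.15,0.14,8],[0,0,0],0.2],[[0.15,0.14,8.6],[0,0,0],0.2],[[0.15,0.14,8.6],[0,0,0],0.2],[[0.15,0.14,8.6],[0,0,0],0.2],[[0.15,0.14,8.6],[0,0,0],0.2],[[0.15,0.14,8.6],[0,0,0],0.2]]'
python3 - <<'E'
from h import *
s=telemetry.sense();print(s["tool_pos"],s["tcp_rot"],s["ft_force"],s["finger_gap"])
im=viewer.snapshot("wrist")[:,:,::-1]
cv2.imwrite("pics/w5.png",im)
cv2.imwrite("pics/s5.png",cv2.resize(viewer.snapshot("scene")[120:240,380:520,::-1],None,fx=5,fy=5,interpolation=cv2.INTER_CUBIC))
E
```

```text
time: 6.6
tool_pos: [573.8, 249.2, 139.9]
tcp_rot: [179.9, -0.0, 102.0]
ft_force: [-0.2, -1.1, -2.3]
finger_gap: 33.4
[573.77817651 249.24645314 139.93096952] [ 1.79857970e+02 -1.59117906e-02  1.01974865e+02] [-0.17449097 -1.09846986 -2.32971721] 33.37553013292174
```

View pics/w5.png

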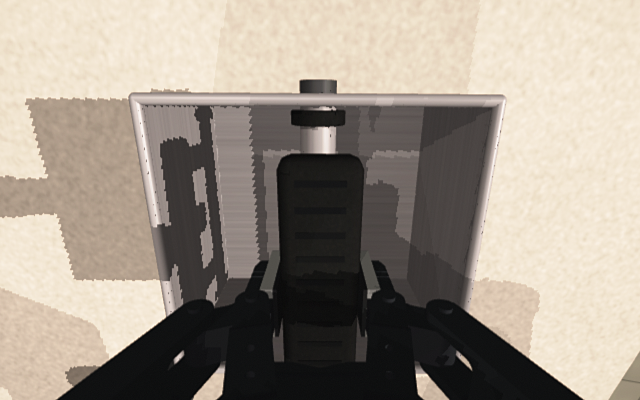

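View pics/s5.png

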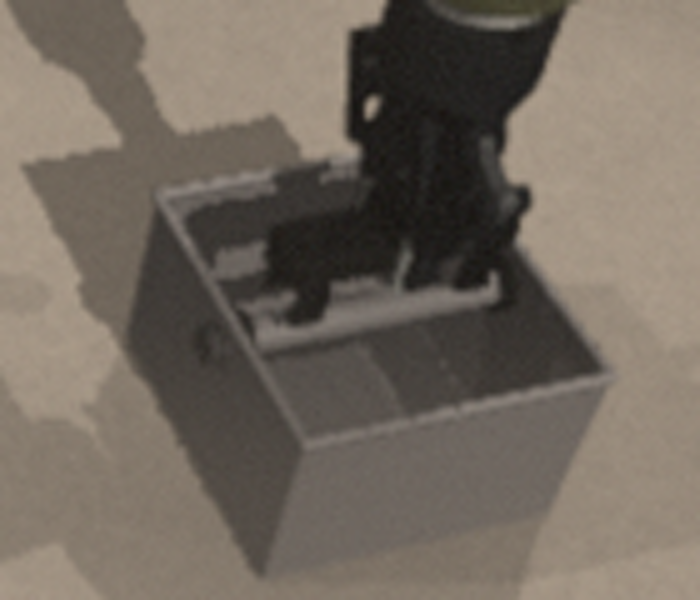

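```bash
python3 - <<'E'
from h import *
im=cv2.imread("pics/w5.png").max(2).astype(int)
def edges(r,a,b,th,dark):
    row=im[r,a:b]; k=np.where((row<th) if dark else (row>th))[0]; return a+k.min(),a+k.max()
for r in (136,142,148): print("bar",r,edges(r,290,345,110,False),im[r,292:342:2])
for r in (115,120): print("collar",r,edges(r,280,355,45,True))
for r in (84,87): print("stub",r,edges(r,290,345,120,True))
for r in (180,200,220): print("pad",r,edges(r,272,370,40,True))
print(im[100:150:1,318])
cm=viewer.camera_model("wrist");T=cm["mount"]
for z in (34,42,50): print(z,[onz(cm,(318.3,r),z,T)[:2].round(2) for r in (84,118,142)], onz(cm,(318.3,127),z-15,T))
print(onz(cm,(320,180),-17.7,T))
E
```

```text
bar 136 (np.int64(306), np.int64(335)) [ 96  97  97  98  88  97 107 111 130 148 154 176 190 196 205 223 240 241
 237 118 203 187  87  82  84]
bar 142 (np.int64(306), np.int64(335)) [ 94  95  94  95  84  97 106 111 128 147 154 177 190 196 206 221 239 240
 234 211 200 184  87  81  81]
bar 148 (np.int64(306), np.int64(335)) [ 95  92  92  94  87  97 106 112 127 147 154 175 188 196 205 220 237 240
 232 210 198 184  82  81  81]
collar 115 (np.int64(291), np.int64(344))
collar 120 (np.int64(291), np.int64(344))
stub 84 (np.int64(300), np.int64(336))
stub 87 (np.int64(300), np.int64(336))
pad 180 (np.int64(277), np.int64(362))
pad 200 (np.int64(278), np.int64(362))
pad 220 (np.int64(279), np.int64(361))
[193 181 171 161 137 102  78  89 150 169  92  25  25  27  27  29  30  28
  29  29  29  28  30  29  28  26  80 180 201 197 198 198 197 196 196 196
 196 197 196 196 196 196 196 196 196 197 196 196 196 195]
34 [array([88.67,  0.18]), array([72.52,  0.16]), array([60.49,  0.14])] [69.09059571  0.21554218 19.        ]
42 [array([89.12,  0.15]), array([72.2 ,  0.13]), array([59.58,  0.11])] [68.54954976  0.18244028 27.        ]
50 [array([89.58,  0.11]), array([71.87,  0.09]), array([58.67,  0.08])] [68.00850381  0.14933837 35.        ]
[ 52.47953924   0.97517545 -17.7       ]
```

```bash
python3 -m inch '[[[0,-0.07,0.2],[0,0,0],0.2],[[0,-0.07,0.5],[0,0,0],0.2],[[0,-0.07,0.7],[0,0,0],0.2],[[0,-0.07,0.7],[0,0,0],0.2],[[0,-0.07,0.7],[0,0,0],0.2]]'
python3 -m inch '[[[0,0,0.05],[0,0,0],0.2],[[0,0,0.1],[0,0,0],0.2],[[0,0,0.1],[0,0,0],0.2]]'

```

```text
time: 7.2
tool_pos: [572.1, 248.8, 131.1]
tcp_rot: [-180.0, 0.0, 102.0]
ft_force: [0.2, 0.6, -1.6]
finger_gap: 33.3
time: 7.5
tool_pos: [572.2, 248.8, 130.3]
tcp_rot: [-180.0, 0.0, 102.0]
ft_force: [0.5, -0.9, -2.8]
finger_gap: 33.6
```

```bash
python3 -m inch '[[[0,0,0.05],[0,0,0],0.2],[[0,0,0.1],[0,0,0],0.2],[[0,0,0.1],[0,0,0],0.2]]'

```

```text
time: 7.8
tool_pos: [572.2, 248.8, 129.2]
tcp_rot: [-180.0, 0.0, 102.0]
ft_force: [-1.4, 0.2, -1.4]
finger_gap: 33.6
```

```bash
python3 -m inch '[[[0,0,0.05],[0,0,0],0.2],[[0,0,0.1],[0,0,0],0.2],[[0,0,0.1],[0,0,0],0.2]]'

```

```text
time: 8.1
tool_pos: [572.2, 248.8, 128.2]
tcp_rot: [-180.0, 0.0, 102.0]
ft_force: [-0.0, 0.0, -1.7]
finger_gap: 33.5
```

```bash
python3 - <<'E'
from h import *
s=telemetry.sense();print(s["tool_pos"])
a=viewer.snapshot("wrist")[:,:,::-1]; cv2.imwrite("pics/w6.png",a); im=a.max(2).astype(int)
print(im[142,295:345]);print(im[118,280:355])
for r in (180,200,220): k=np.where(im[r,270:372]<35)[0]; print(r,270+k.min(),270+k.max())
print(telemetry.sense()["tool_pos"])
E
```

```text
[572.15842085 248.78278662 128.16822901]
[ 98  99  99  99 100  99 100  91  94 100 107 110 112 116 119 125 139 147
 156 159 162 171 181 191 196 202 203 206 211 216 221 231 239 243 247 245
 243 239 232 227 213 209 208 201 190 116  85  87  88  88]
[104 103 104 105 106 104 105 105 104 105 107 107  61  18  16  16  18  18
  17  16  18  18  19  20  19  20  22  23  24  24  25  26  27  26  28  28
  30  29  29  30  29  30  31  29  30  33  32  34  34  33  33  34  32  34
  35  35  35  33  32  34  34  34  35  33  33  32  31  30  28  27  50  87
  88  87  86]
180 277 362
200 278 361
220 279 361
[572.15868112 248.80416907 128.22391531]
```

```bash
python3 -m inch '[[[0,0.08,0.05],[0,0,0],0.2],[[0,0.08,0.1],[0,0,0],0.2],[[0,0.08,0.1],[0,0,0],0.2]]'

```

```text
time: 8.45
tool_pos: [573.0, 249.0, 127.2]
tcp_rot: [-180.0, 0.0, 102.0]
ft_force: [-0.4, 0.4, -1.7]
finger_gap: 33.5
```

```bash
python3 -m inch '[[[0,0,0.05],[0,0,0],0.2],[[0,0,0.1],[0,0,0],0.2],[[0,0,0.1],[0,0,0],0.2]]'

```

```text
time: 8.75
tool_pos: [572.9, 249.0, 126.2]
tcp_rot: [-180.0, 0.0, 102.0]
ft_force: [-0.9, -0.6, -2.6]
finger_gap: 33.3
```

```bash
python3 -m inch '[[[0,0,0.05],[0,0,0],0.2],[[0,0,0.1],[0,0,0],0.2],[[0,0,0.1],[0,0,0],0.2]]'

```

```text
time: 9.05
tool_pos: [572.9, 249.0, 125.2]
tcp_rot: [-180.0, 0.0, 102.0]
ft_force: [-0.3, -0.0, -1.6]
finger_gap: 33.6
```

```bash
python3 -m inch '[[[0,0,0.05],[0,0,0],0.2],[[0,0,0.1],[0,0,0],0.2],[[0,0,0.1],[0,0,0],0.2]]'

```

```text
time: 9.35
tool_pos: [572.9, 249.0, 124.2]
tcp_rot: [-180.0, 0.0, 102.0]
ft_force: [0.8, 1.0, -1.1]
finger_gap: 33.3
```

```bash
python3 -m inch '[[[0,0,0.05],[0,0,0],0.2],[[0,0,0.1],[0,0,0],0.2],[[0,0,0.1],[0,0,0],0.2]]'

```

```text
time: 9.65
tool_pos: [572.9, 249.0, 123.2]
tcp_rot: [-180.0, 0.0, 102.0]
ft_force: [0.4, -0.2, -1.9]
finger_gap: 33.6
```

```bash
python3 -m inch '[[[0,0,0.05],[0,0,0],0.2],[[0,0,0.1],[0,0,0],0.2],[[0,0,0.1],[0,0,0],0.2]]'

```

```text
time: 9.95
tool_pos: [572.9, 249.0, 122.2]
tcp_rot: [-180.0, 0.0, 102.0]
ft_force: [0.4, -0.4, -1.7]
finger_gap: 33.4
```

```bash
python3 -m inch '[[[0,0,0.05],[0,0,0],0.2],[[0,0,0.1],[0,0,0],0.2],[[0,0,0.1],[0,0,0],0.2]]'

```

```text
time: 10.25
tool_pos: [572.9, 249.0, 121.2]
tcp_rot: [-180.0, -0.0, 102.0]
ft_force: [0.1, -0.1, -1.9]
finger_gap: 33.3
```

```bash
python3 -m inch '[[[0,0,0.05],[0,0,0],0.2],[[0,0,0.05],[0,0,0],0.2]]'

```

```text
time: 10.45
tool_pos: [572.9, 249.0, 120.7]
tcp_rot: [-180.0, 0.0, 102.0]
ft_force: [-0.1, -0.6, -1.2]
finger_gap: 33.4
```

```bash
python3 -m inch '[[[0,0,0.05],[0,0,0],0.2],[[0,0,0.05],[0,0,0],0.2]]'

```

```text
time: 10.65
tool_pos: [573.0, 249.0, 120.2]
tcp_rot: [-180.0, -0.0, 102.0]
ft_force: [-0.3, -0.6, -1.1]
finger_gap: 32.9
```

```bash
python3 -m inch '[[[0,0,0.05],[0,0,0],0.2],[[0,0,0.05],[0,0,0],0.2]]'

```

```text
time: 10.85
tool_pos: [572.9, 249.0, 119.7]
tcp_rot: [-180.0, 0.0, 102.0]
ft_force: [-0.5, 0.1, -1.3]
finger_gap: 33.4
```

```bash
python3 -m inch '[[[0,0,0.05],[0,0,0],0.2],[[0,0,0.05],[0,0,0],0.2]]'

```

```text
time: 11.05
tool_pos: [573.0, 249.0, 119.3]
tcp_rot: [-180.0, 0.0, 102.0]
ft_force: [-1.4, 0.0, 0.0]
finger_gap: 33.3
```

```bash
python3 -m inch '[[[0,0,0.05],[0,0,0],0.2],[[0,0,0.05],[0,0,0],0.2]]'

```

```text
time: 11.25
tool_pos: [573.0, 249.0, 118.9]
tcp_rot: [-180.0, -0.0, 102.0]
ft_force: [-1.0, 0.5, -0.1]
finger_gap: 33.2
```

```bash
python3 -m inch '[[[0,0,0.05],[0,0,0],0.2],[[0,0,0.05],[0,0,0],0.2]]'

```

```text
time: 11.45
tool_pos: [573.0, 249.0, 118.5]
tcp_rot: [180.0, 0.0, 102.0]
ft_force: [-2.3, -0.9, 1.8]
finger_gap: 33.3
```

Contact starts at TCP z of about 119.4, which puts the bar axis near z 93. I'll look before letting go.

```bash
python3 - <<'E'
from h import *
print([telemetry.sense()["ft_force"].round(1)])
a=viewer.snapshot("wrist")[:,:,::-1]; cv2.imwrite("pics/w7.png",a); im=a.max(2).astype(int)
print(im[142,295:345]);print(im[120,280:360])
for r in (180,200,220): k=np.where(im[r,270:372]<35)[0]; print(r,270+k.min(),270+k.max())
cv2.imwrite("pics/s7.png",cv2.convertScaleAbs(cv2.resize(viewer.snapshot("scene")[120:240,380:520,::-1],None,fx=5,fy=5,interpolation=cv2.INTER_CUBIC),alpha=1.5))
print(telemetry.sense()["ft_force"],telemetry.sense()["wrist_torque"])
E
```

```text
[array([-2.3, -0.9,  1.8])]
[103 102 103 102  97  93 100 105 111 113 116 121 123 132 142 150 159 161
 165 175 183 191 196 202 205 209 212 217 222 227 234 242 246 246 245 244
 241 235 229 219 214 209 204 196 161  95  86  90  89  89]
[103 103 103 102 105 103 104 106 109  40  11  16  17  18  17  18  18  17
  21  21  20  19  22  23  24  24  26  26  25  26  26  29  28  29  28  28
  28  30  30  31  29  30  33  32  32  33  36  37  33  33  35  34  34  34
  35  35  34  33  34  33  34  35  34  34  34  32  32  31  31  27  52  90
  92  89  89  90  88  90  89  89]
180 277 362
200 278 361
220 279 361
[-1.79885229 -0.89208255  1.51157413] [-0.18967175  0.45536703  0.01755553]
```

View pics/s7.png

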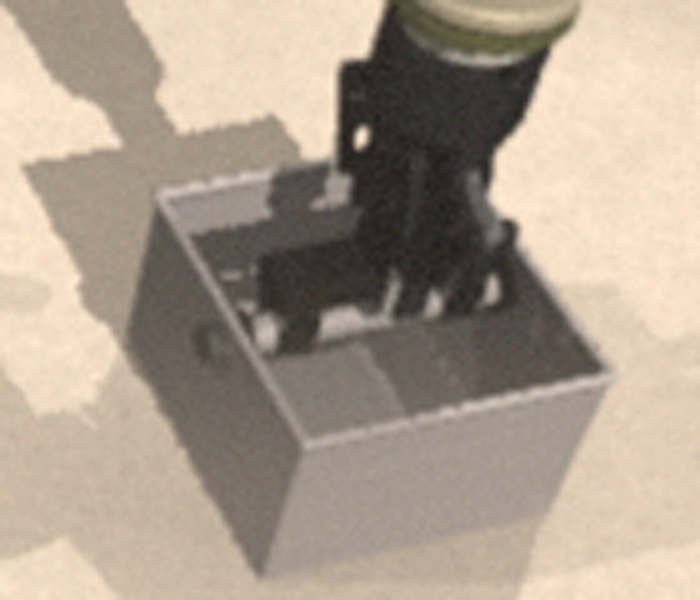

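View pics/w7.png

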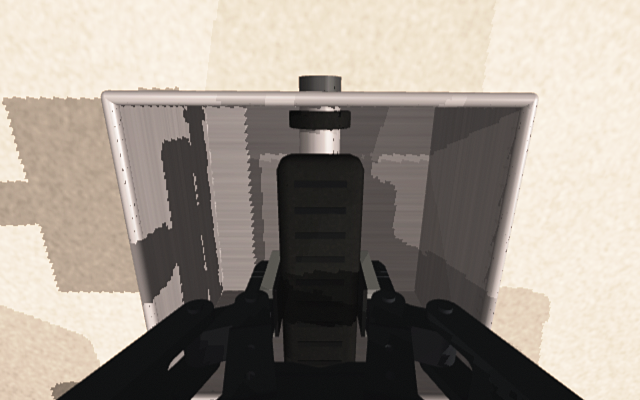

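```bash
python3 -m inch '[[[0,-0.06,0],[0,0,0],0.2],[[0,-0.06,0],[0,0,0],0.2]]'; python3 - <<'E'
from h import *
for i in range(3):
    s=telemetry.sense();print(s["ft_force"].round(1),s["wrist_torque"].round(2)); viewer.snapshot("wrist")
E
```

```text
time: 11.75
tool_pos: [572.8, 248.9, 118.5]
tcp_rot: [179.9, -0.0, 102.0]
ft_force: [0.1, -0.2, 1.5]
finger_gap: 33.2
[ 0.1 -0.2  1.5] [ 0.01  0.   -0.11]
[0.5 0.2 0.9] [-0.06  0.02 -0.14]
[-0.  -0.3  1.4] [-0.03 -0.01  0.  ]
```

```bash
python3 -m inch '[[[0,0,0],[0,0,0],0.5],[[0,0,0],[0,0,0],0.6],[[0,0,0],[0,0,0],0.7],[[0,0,0],[0,0,0],0.7],[[0,0,0],[0,0,0],0.7]]'; python3 - <<'E'
from h import *
s=telemetry.sense();print(s["ft_force"].round(1),s["finger_gap"])
a=viewer.snapshot("wrist")[:,:,::-1]; cv2.imwrite("pics/w8.png",a)
cv2.imwrite("pics/s8.png",cv2.convertScaleAbs(cv2.resize(viewer.snapshot("scene")[120:240,380:520,::-1],None,fx=5,fy=5,interpolation=cv2.INTER_CUBIC),alpha=1.5))
E
```

```text
time: 12.4
tool_pos: [572.4, 248.8, 118.2]
tcp_rot: [-180.0, 0.0, 102.0]
ft_force: [-1.0, 0.2, -0.2]
finger_gap: 59.7
[-1.   0.2 -0.2] 59.68961543437183
```

View pics/s8.png

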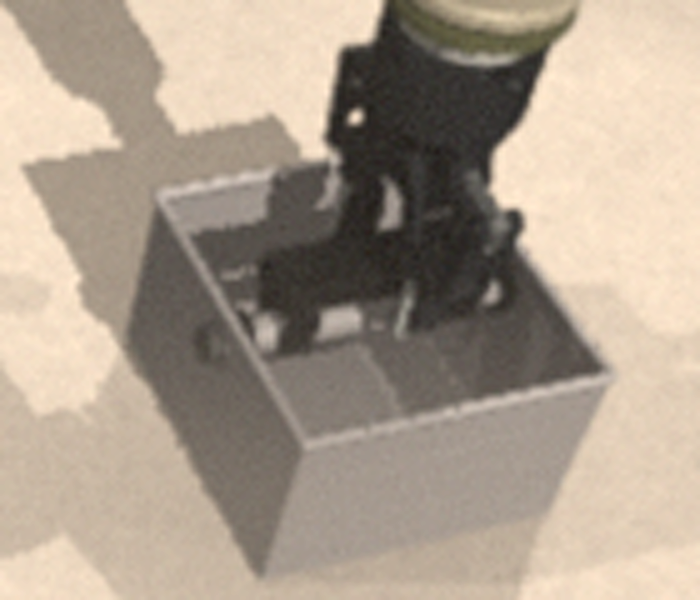

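View pics/w8.png

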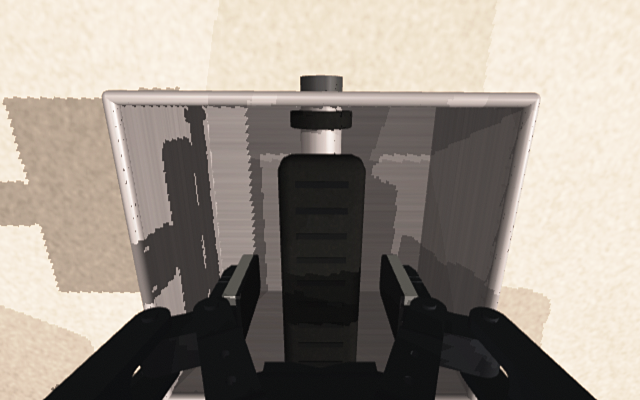

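The pad is released and stands level on the bar, aligned with it. Next I'll raise the arm, shut the fingers and move over the +tool-x clip.

```bash
python3 -m inch '[[[0,0,-1],[0,0,0],0.7],[[0,0,-4],[0,0,0],0.7],[[0,0,-5.5],[0,0,0],0.7],[[2,0,-5.5],[0,0,0],0],[[4.6,0,-5.5],[0,0,0],0],[[4.6,0,-5.5],[0,0,0],0],[[4.6,0,-5.5],[0,0,0],0],[[4.6,0,-5.5],[0,0,0],0],[[4.6,0,-5.5],[0,0,0],0],[[4.6,0,-5.5],[0,0,0],0]]'; python3 - <<'E'
from h import *
s=telemetry.sense();print(s["ft_force"].round(1),s["finger_gap"],s["tool_pos"])
a=viewer.snapshot("wrist")[:,:,::-1]; cv2.imwrite("pics/w9.png",a)
cv2.imwrite("pics/s9.png",cv2.convertScaleAbs(cv2.resize(viewer.snapshot("scene")[100:240,380:520,::-1],None,fx=4.2,fy=4.2,interpolation=cv2.INTER_CUBIC),alpha=1.5))
E
```

```text
time: 13.5
tool_pos: [563.1, 293.2, 173.3]
tcp_rot: [-180.0, 0.0, 101.9]
ft_force: [-0.4, -0.3, 0.3]
finger_gap: 0.1
[-0.4 -0.3  0.3] 0.13440322669897445 [563.08357021 293.16346235 173.27040916]
```

View pics/s9.png

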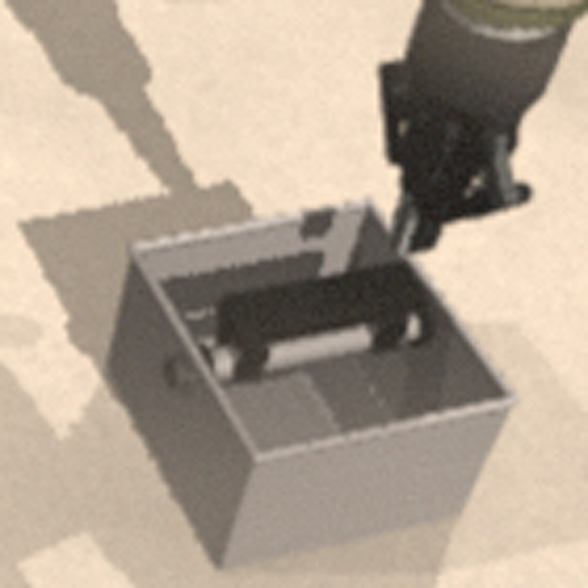

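View pics/w9.png

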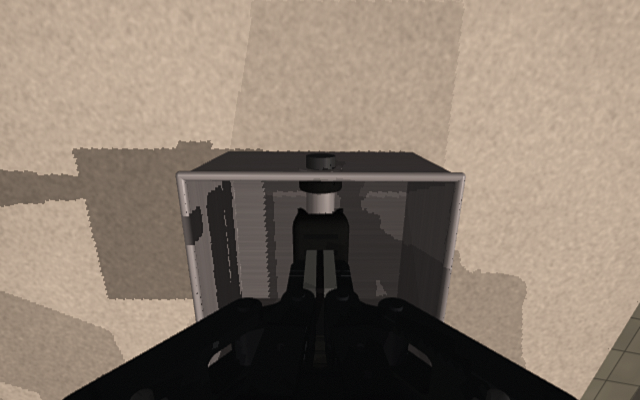

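```bash
python3 -m inch '[[[0,0,0.5],[0,0,0],0],[[0,0,1],[0,0,0],0],[[0,0,1.1],[0,0,0],0],[[0,0,1.1],[0,0,0],0]]'; python3 -m inch '[[[0,0,0.1],[0,0,0],0],[[0,0,0.2],[0,0,0],0],[[0,0,0.2],[0,0,0],0]]'
```

```text
time: 14.0
tool_pos: [562.5, 293.7, 161.5]
tcp_rot: [-179.9, 0.0, 102.0]
ft_force: [0.2, 0.1, 0.6]
finger_gap: -0.2
time: 14.3
tool_pos: [562.9, 293.9, 160.2]
tcp_rot: [-180.0, 0.0, 102.0]
ft_force: [0.1, 0.5, -0.3]
finger_gap: 0.0
```

```bash
python3 -m inch '[[[0,0,0.1],[0,0,0],0],[[0,0,0.2],[0,0,0],0],[[0,0,0.2],[0,0,0],0]]'
```

```text
time: 14.6
tool_pos: [562.8, 293.8, 158.1]
tcp_rot: [-180.0, 0.0, 102.0]
ft_force: [-0.5, 0.2, 0.7]
finger_gap: -0.0
```

```bash
python3 -m inch '[[[0,0,0.1],[0,0,0],0],[[0,0,0.2],[0,0,0],0],[[0,0,0.2],[0,0,0],0]]'
```

```text
time: 14.9
tool_pos: [562.8, 293.8, 156.1]
tcp_rot: [-180.0, 0.0, 102.0]
ft_force: [-0.6, -0.5, -0.1]
finger_gap: 0.3
```

```bash
python3 -m inch '[[[0,0,0.1],[0,0,0],0],[[0,0,0.2],[0,0,0],0],[[0,0,0.2],[0,0,0],0]]'
```

```text
time: 15.2
tool_pos: [562.7, 293.8, 154.1]
tcp_rot: [-180.0, 0.0, 102.0]
ft_force: [0.1, 0.2, 1.2]
finger_gap: -0.1
```

```bash
python3 -m inch '[[[0,0,0.05],[0,0,0],0],[[0,0,0.1],[0,0,0],0],[[0,0,0.1],[0,0,0],0]]'
```

```text
time: 15.5
tool_pos: [562.8, 293.8, 153.2]
tcp_rot: [-180.0, 0.0, 102.0]
ft_force: [-1.1, 0.0, -0.3]
finger_gap: 0.4
```

```bash
python3 -m inch '[[[0,0,0.05],[0,0,0],0],[[0,0,0.1],[0,0,0],0],[[0,0,0.1],[0,0,0],0]]'
```

```text
time: 15.8
tool_pos: [562.8, 293.8, 152.2]
tcp_rot: [-180.0, 0.0, 102.0]
ft_force: [0.5, -0.2, 0.4]
finger_gap: 0.1
```

```bash
python3 -m inch '[[[0,0.04,0.1],[0,0,0],0],[[0,0.04,0.2],[0,0,0],0],[[0,0.04,0.2],[0,0,0],0]]'
```

```text
time: 16.1
tool_pos: [563.1, 293.9, 150.0]
tcp_rot: [-180.0, 0.0, 102.0]
ft_force: [0.5, 0.9, -0.7]
finger_gap: 0.4
```

```bash
python3 -m inch '[[[0,0,0.05],[0,0,0],0],[[0,0,0.1],[0,0,0],0],[[0,0,0.1],[0,0,0],0]]'
```

```text
time: 16.4
tool_pos: [563.2, 293.9, 149.2]
tcp_rot: [-180.0, -0.0, 102.0]
ft_force: [0.9, 0.1, 0.2]
finger_gap: 0.3
```

```bash
python3 -m inch '[[[0,0,0.05],[0,0,0],0],[[0,0,0.05],[0,0,0],0]]'
```

```text
time: 16.6
tool_pos: [563.3, 293.9, 148.8]
tcp_rot: [-180.0, 0.0, 102.0]
ft_force: [0.1, -0.1, -0.4]
finger_gap: -0.3
```

```bash
python3 -m inch '[[[0,0,0.05],[0,0,0],0],[[0,0,0.05],[0,0,0],0]]'
```

```text
time: 16.8
tool_pos: [563.2, 293.9, 148.2]
tcp_rot: [-180.0, 0.0, 102.0]
ft_force: [-0.3, -0.2, 0.5]
finger_gap: 0.2
```

```bash
python3 -m inch '[[[0,0,0.05],[0,0,0],0],[[0,0,0.05],[0,0,0],0]]'
```

```text
time: 17.0
tool_pos: [563.2, 293.9, 147.7]
tcp_rot: [-180.0, 0.0, 102.0]
ft_force: [0.6, 0.5, -0.1]
finger_gap: 0.2
```

```bash
python3 -m inch '[[[0,0,0.05],[0,0,0],0],[[0,0,0.05],[0,0,0],0]]'
```

```text
time: 17.2
tool_pos: [563.2, 293.9, 147.2]
tcp_rot: [-180.0, 0.0, 102.0]
ft_force: [1.0, 0.4, 0.4]
finger_gap: 0.2
```

```bash
python3 -m inch '[[[0,0,0.05],[0,0,0],0],[[0,0,0.05],[0,0,0],0]]'
```

```text
time: 17.4
tool_pos: [563.4, 294.0, 147.0]
tcp_rot: [180.0, -0.0, 102.0]
ft_force: [-0.2, 0.1, 1.5]
finger_gap: -0.5
```

```bash
python3 -m inch '[[[0,0,0.04],[0,0,0],0],[[0,0,0.04],[0,0,0],0]]'
```

```text
time: 17.6
tool_pos: [563.4, 294.0, 146.7]
tcp_rot: [180.0, -0.0, 102.0]
ft_force: [-0.6, 0.7, 2.1]
finger_gap: -0.1
```

```bash
python3 -m inch '[[[0,0,0.04],[0,0,0],0],[[0,0,0.04],[0,0,0],0]]'
```

```text
time: 17.8
tool_pos: [563.5, 294.1, 146.4]
tcp_rot: [180.0, -0.0, 102.0]
ft_force: [-0.6, 1.1, 4.8]
finger_gap: 0.1
```

```bash
python3 -m inch '[[[0,0,0.04],[0,0,0],0],[[0,0,0.04],[0,0,0],0]]'
```

```text
time: 18.0
tool_pos: [563.5, 294.2, 146.1]
tcp_rot: [180.0, -0.0, 102.0]
ft_force: [-0.6, -0.2, 5.5]
finger_gap: 0.3
```

Contact at TCP z of about 147, with the force rising about 4 N/mm. I'll keep pressing in small steps.

```bash
python3 -m inch '[[[0,0,0.04],[0,0,0],0],[[0,0,0.04],[0,0,0],0]]'
```

```text
time: 18.2
tool_pos: [563.6, 294.3, 145.9]
tcp_rot: [179.9, -0.0, 102.0]
ft_force: [-0.2, 0.9, 5.9]
finger_gap: -0.4
```

```bash
python3 -m inch '[[[0,0,0.04],[0,0,0],0],[[0,0,0.04],[0,0,0],0]]'
```

```text
time: 18.4
tool_pos: [563.7, 294.3, 145.7]
tcp_rot: [179.9, -0.0, 102.0]
ft_force: [-0.9, -0.0, 6.6]
finger_gap: -0.1
```

```bash
python3 -m inch '[[[0,0,0.04],[0,0,0],0],[[0,0,0.04],[0,0,0],0]]'
```

```text
time: 18.6
tool_pos: [563.8, 294.3, 145.5]
tcp_rot: [179.9, -0.0, 102.0]
ft_force: [-0.2, 0.7, 8.0]
finger_gap: -0.1
```

```bash
python3 -m inch '[[[0,0,0.04],[0,0,0],0],[[0,0,0.04],[0,0,0],0]]'
```

```text
time: 18.8
tool_pos: [563.9, 294.4, 145.3]
tcp_rot: [179.9, -0.0, 102.0]
ft_force: [-0.9, 1.6, 8.4]
finger_gap: -0.0
```

```bash
python3 -m inch '[[[0,-0.02,0.04],[0,0,0],0],[[0,-0.02,0.04],[0,0,0],0]]'
```

```text
time: 19.0
tool_pos: [563.9, 294.5, 145.1]
tcp_rot: [179.9, -0.0, 102.0]
ft_force: [-2.0, 1.0, 8.9]
finger_gap: 0.1
```

```bash
python3 -m inch '[[[0,-0.01,0.04],[0,0,0],0],[[0,-0.01,0.04],[0,0,0],0]]'
```

```text
time: 19.2
tool_pos: [563.8, 294.5, 144.7]
tcp_rot: [179.9, -0.0, 102.0]
ft_force: [-0.6, 0.3, 8.7]
finger_gap: -0.0
```

```bash
python3 -m inch '[[[0,-0.01,0.04],[0,0,0],0],[[0,-0.01,0.04],[0,0,0],0]]'
```

```text
time: 19.4
tool_pos: [563.8, 294.5, 144.6]
tcp_rot: [179.8, -0.1, 102.0]
ft_force: [-0.3, 0.1, 8.9]
finger_gap: 0.0
```

```bash
python3 -m inch '[[[0,-0.01,0.04],[0,0,0],0],[[0,-0.01,0.04],[0,0,0],0]]'
```

```text
time: 19.6
tool_pos: [563.8, 294.6, 144.3]
tcp_rot: [179.8, -0.1, 102.0]
ft_force: [-0.4, 1.0, 10.8]
finger_gap: 0.2
```

```bash
python3 -m inch '[[[0,-0.01,0.04],[0,0,0],0],[[0,-0.01,0.04],[0,0,0],0]]'
```

```text
time: 19.8
tool_pos: [563.7, 294.7, 144.0]
tcp_rot: [179.8, -0.1, 102.0]
ft_force: [-0.8, 1.9, 10.6]
finger_gap: 0.3
```

```bash
python3 -m inch '[[[0,-0.01,0.04],[0,0,0],0],[[0,-0.01,0.04],[0,0,0],0]]'
```

```text
time: 20.0
tool_pos: [563.7, 294.7, 143.8]
tcp_rot: [179.8, -0.1, 102.0]
ft_force: [-0.1, 2.0, 10.5]
finger_gap: -0.1
```

```bash
python3 -m inch '[[[0,-0.01,0.04],[0,0,0],0],[[0,-0.01,0.04],[0,0,0],0]]'
```

```text
time: 20.2
tool_pos: [563.6, 294.8, 143.4]
tcp_rot: [179.8, -0.1, 102.0]
ft_force: [-0.7, 2.3, 11.4]
finger_gap: -0.1
```

```bash
python3 -m inch '[[[0,-0.01,0.04],[0,0,0],0],[[0,-0.01,0.04],[0,0,0],0]]'
```

```text
time: 20.4
tool_pos: [563.5, 294.8, 142.9]
tcp_rot: [179.8, -0.1, 102.0]
ft_force: [-1.4, 3.1, 11.5]
finger_gap: 0.1
```

```bash
python3 -m inch '[[[-0.03,0,0.04],[0,0,0],0],[[-0.03,0,0.04],[0,0,0],0]]'
```

```text
time: 20.6
tool_pos: [563.5, 294.8, 142.6]
tcp_rot: [179.8, -0.1, 102.0]
ft_force: [-1.0, 2.7, 11.1]
finger_gap: 0.0
```

```bash
python3 -m inch '[[[0,0,0.04],[0,0,0],0],[[0,0,0.04],[0,0,0],0]]'
```

```text
time: 20.8
tool_pos: [563.5, 294.8, 142.1]
tcp_rot: [179.8, -0.1, 102.0]
ft_force: [-0.8, 3.5, 9.5]
finger_gap: 0.3
```

```bash
python3 -m inch '[[[0,0,0.04],[0,0,0],0],[[0,0,0.04],[0,0,0],0]]'
```

```text
time: 21.0
tool_pos: [563.5, 294.8, 141.7]
tcp_rot: [179.8, -0.1, 102.0]
ft_force: [-1.6, 2.9, 10.4]
finger_gap: -0.1
```

```bash
python3 -m inch '[[[0,0,0.04],[0,0,0],0],[[0,0,0.04],[0,0,0],0]]'
```

```text
time: 21.2
tool_pos: [563.3, 294.8, 141.0]
tcp_rot: [179.8, -0.1, 102.0]
ft_force: [-1.4, 4.3, 8.9]
finger_gap: -0.1
```

```bash
python3 -m inch '[[[-0.02,0,0.04],[0,0,0],0],[[-0.02,0,0.04],[0,0,0],0]]'
```

```text
time: 21.4
tool_pos: [563.2, 294.7, 140.4]
tcp_rot: [179.8, -0.1, 102.0]
ft_force: [-1.8, 5.3, 8.8]
finger_gap: -0.1
```

```bash
python3 -m inch '[[[-0.02,0,0.04],[0,0,0],0],[[-0.02,0,0.04],[0,0,0],0]]'
```

```text
time: 21.6
tool_pos: [563.1, 294.6, 139.8]
tcp_rot: [179.8, -0.1, 102.0]
ft_force: [-0.6, 5.5, 7.6]
finger_gap: -0.0
```

```bash
python3 -m inch '[[[-0.02,0,0.04],[0,0,0],0],[[-0.02,0,0.04],[0,0,0],0]]'
```

```text
time: 21.8
tool_pos: [562.8, 293.8, 138.7]
tcp_rot: [179.9, -0.1, 102.0]
ft_force: [-0.1, 0.2, 0.6]
finger_gap: 0.1
```

```bash
python3 -m inch '[[[-0.02,0,0.04],[0,0,0],0],[[-0.02,0,0.04],[0,0,0],0]]'
```

```text
time: 22.0
tool_pos: [562.2, 292.2, 136.7]
tcp_rot: [-179.9, 0.0, 102.0]
ft_force: [1.6, 0.1, 0.5]
finger_gap: 0.3
```

The force dropped from 7.6 N to about 0.5 N, so that end has snapped. I'll feel for the bottom and look.

```bash
python3 -m inch '[[[0,0,0],[0,0,0],0],[[0,0,0],[0,0,0],0]]'; python3 - <<'E'
from h import *
s=telemetry.sense();print(s["ft_force"].round(1),s["tool_pos"])
cv2.imwrite("pics/s10.png",cv2.convertScaleAbs(cv2.resize(viewer.snapshot("scene")[100:240,380:520,::-1],None,fx=4.2,fy=4.2,interpolation=cv2.INTER_CUBIC),alpha=1.5))
E
```

```text
time: 22.2
tool_pos: [562.4, 292.4, 137.1]
tcp_rot: [-180.0, 0.0, 102.0]
ft_force: [-0.2, -0.3, -0.3]
finger_gap: 0.3
[-0.2 -0.3 -0.3] [562.39161493 292.35889975 137.07859873]
```

View pics/s10.png

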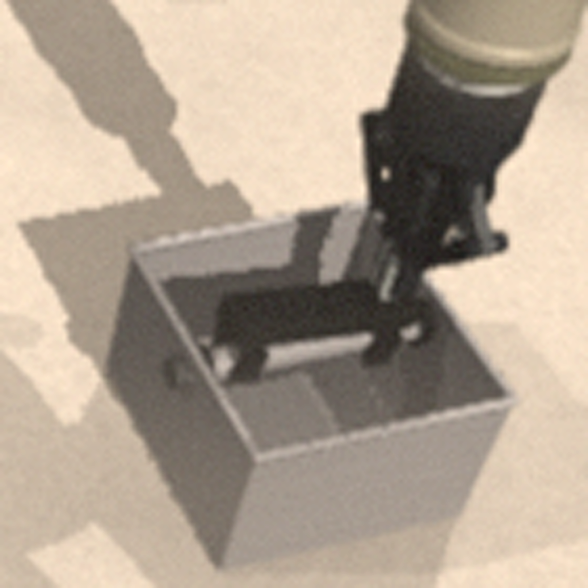

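```bash
python3 -m inch '[[[0,0,0.05],[0,0,0],0],[[0,0,0.1],[0,0,0],0],[[0,0,0.1],[0,0,0],0]]'
```

```text
time: 22.55
tool_pos: [562.6, 292.6, 136.7]
tcp_rot: [180.0, 0.0, 102.0]
ft_force: [-0.1, -0.3, 1.5]
finger_gap: 0.4
```

```bash
python3 -m inch '[[[0,0,0.05],[0,0,0],0],[[0,0,0.05],[0,0,0],0]]'
```

```text
time: 22.75
tool_pos: [562.8, 292.6, 136.4]
tcp_rot: [180.0, 0.0, 102.0]
ft_force: [-0.3, -1.0, 2.5]
finger_gap: -0.1
```

```bash
python3 -m inch '[[[0,0,0.05],[0,0,0],0],[[0,0,0.05],[0,0,0],0]]'
```

```text
time: 22.95
tool_pos: [562.9, 292.7, 136.1]
tcp_rot: [180.0, -0.0, 102.0]
ft_force: [-0.8, -1.3, 5.5]
finger_gap: -0.1
```

```bash
python3 -m inch '[[[0,0,0.05],[0,0,0],0],[[0,0,0.05],[0,0,0],0]]'
```

```text
time: 23.15
tool_pos: [563.0, 292.7, 136.0]
tcp_rot: [179.9, -0.0, 102.0]
ft_force: [-1.1, -2.3, 5.6]
finger_gap: 0.2
```

```bash
python3 -m inch '[[[0,0,0.05],[0,0,0],0],[[0,0,0.05],[0,0,0],0]]'
```

```text
time: 23.35
tool_pos: [563.1, 292.8, 135.8]
tcp_rot: [179.9, -0.0, 102.0]
ft_force: [-2.8, -1.5, 8.4]
finger_gap: 0.0
```

```bash
python3 -m inch '[[[0,0,0.05],[0,0,0],0],[[0,0,0.05],[0,0,0],0]]'
```

```text
time: 23.55
tool_pos: [563.3, 292.8, 135.5]
tcp_rot: [179.9, -0.0, 102.0]
ft_force: [-2.3, -1.8, 10.4]
finger_gap: -0.2
```

That end is at the bottom: stiff contact at the height a tilted pad should give. I'll lift and move to the other end.

```bash
python3 -m inch '[[[0,0,-1],[0,0,0],0],[[0,0,-3.3],[0,0,0],0],[[-3,0,-3.3],[0,0,0],0],[[-7,0,-3.3],[0,0,0],0],[[-9.1,0,-3.3],[0,0,0],0],[[-9.1,0,-3.3],[0,0,0],0],[[-9.1,0,-3.3],[0,0,0],0],[[-9.1,0,-3.3],[0,0,0],0]]'; python3 - <<'E'
from h import *
s=telemetry.sense();print(s["ft_force"].round(1),s["tool_pos"])
cv2.imwrite("pics/s11.png",cv2.convertScaleAbs(cv2.resize(viewer.snapshot("scene")[100:240,380:520,::-1],None,fx=4.2,fy=4.2,interpolation=cv2.INTER_CUBIC),alpha=1.5))
cv2.imwrite("pics/w11.png",viewer.snapshot("wrist")[:,:,::-1])
E
```

```text
time: 24.35
tool_pos: [581.2, 204.5, 167.0]
tcp_rot: [-180.0, -0.0, 102.0]
ft_force: [0.4, 0.4, -0.4]
finger_gap: -0.0
[ 0.4  0.4 -0.4] [581.20969133 204.54452672 167.02323995]
```

View pics/s11.png

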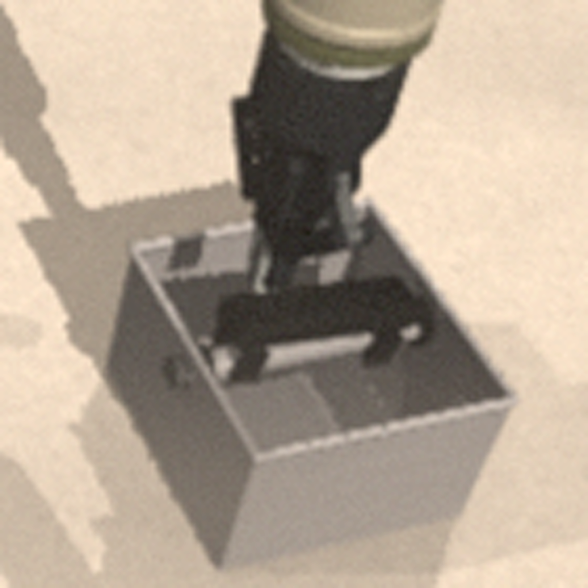

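View pics/w11.png

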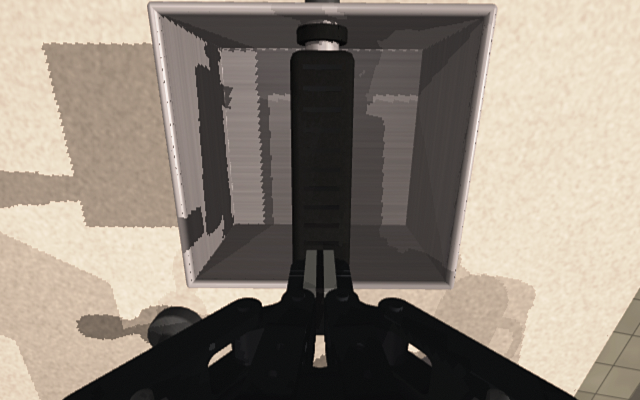

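```bash
python3 -m inch '[[[0.3,0.1,0.5],[0,0,0],0],[[0.3,0.1,1],[0,0,0],0],[[0.3,0.1,1.5],[0,0,0],0],[[0.3,0.1,1.5],[0,0,0],0]]'; python3 -m inch '[[[0,0,0.05],[0,0,0],0],[[0,0,0.1],[0,0,0],0],[[0,0,0.1],[0,0,0],0]]'
```

```text
time: 24.85
tool_pos: [581.0, 206.8, 150.5]
tcp_rot: [-179.9, 0.0, 102.0]
ft_force: [0.5, -0.0, -0.6]
finger_gap: 0.2
time: 25.15
tool_pos: [582.0, 206.7, 151.3]
tcp_rot: [180.0, 0.0, 102.0]
ft_force: [-0.0, -0.2, 0.3]
finger_gap: -0.0
```

```bash
python3 -m inch '[[[0,0,0.05],[0,0,0],0],[[0,0,0.1],[0,0,0],0],[[0,0,0.1],[0,0,0],0]]'
```

```text
time: 25.45
tool_pos: [581.8, 206.7, 150.1]
tcp_rot: [180.0, 0.0, 102.0]
ft_force: [0.1, -0.6, 1.1]
finger_gap: -0.2
```

```bash
python3 -m inch '[[[0,0,0.05],[0,0,0],0],[[0,0,0.05],[0,0,0],0]]'
```

```text
time: 25.65
tool_pos: [581.8, 206.8, 149.5]
tcp_rot: [-180.0, 0.0, 102.0]
ft_force: [-1.0, 0.5, 0.4]
finger_gap: 0.1
```

```bash
python3 -m inch '[[[0,0,0.05],[0,0,0],0],[[0,0,0.05],[0,0,0],0]]'
```

```text
time: 25.85
tool_pos: [581.8, 206.8, 149.0]
tcp_rot: [-180.0, 0.0, 102.0]
ft_force: [0.5, -0.1, 0.8]
finger_gap: 0.3
```

```bash
python3 -m inch '[[[0,0,0.05],[0,0,0],0],[[0,0,0.05],[0,0,0],0]]'
```

```text
time: 26.05
tool_pos: [581.8, 206.8, 148.5]
tcp_rot: [-180.0, 0.0, 102.0]
ft_force: [0.3, -0.1, -0.6]
finger_gap: -0.3
```

```bash
python3 -m inch '[[[0,0,0.05],[0,0,0],0],[[0,0,0.05],[0,0,0],0]]'
```

```text
time: 26.25
tool_pos: [581.8, 206.8, 148.0]
tcp_rot: [-180.0, 0.0, 102.0]
ft_force: [0.1, -0.1, -0.0]
finger_gap: 0.1
```

```bash
python3 -m inch '[[[0,0,0.05],[0,0,0],0],[[0,0,0.05],[0,0,0],0]]'
```

```text
time: 26.45
tool_pos: [581.8, 206.8, 147.5]
tcp_rot: [-180.0, 0.0, 102.0]
ft_force: [-1.0, -0.8, 0.5]
finger_gap: -0.1
```

```bash
python3 -m inch '[[[0,0,0.05],[0,0,0],0],[[0,0,0.05],[0,0,0],0]]'
```

```text
time: 26.65
tool_pos: [581.8, 206.8, 147.0]
tcp_rot: [-180.0, 0.0, 102.0]
ft_force: [-0.7, -0.1, -0.8]
finger_gap: -0.0
```

```bash
python3 -m inch '[[[0,0,0.05],[0,0,0],0],[[0,0,0.05],[0,0,0],0]]'
```

```text
time: 26.85
tool_pos: [581.9, 206.8, 146.7]
tcp_rot: [180.0, 0.0, 102.0]
ft_force: [-0.5, 0.9, 1.0]
finger_gap: -0.2
```

```bash
python3 -m inch '[[[0,0,0.05],[0,0,0],0],[[0,0,0.05],[0,0,0],0]]'
```

```text
time: 27.05
tool_pos: [582.1, 206.8, 146.5]
tcp_rot: [180.0, 0.0, 102.0]
ft_force: [0.7, 0.2, 2.9]
finger_gap: -0.0
```

```bash
python3 -m inch '[[[0,0,0.05],[0,0,0],0],[[0,0,0.05],[0,0,0],0]]'
```

```text
time: 27.25
tool_pos: [582.2, 206.8, 146.0]
tcp_rot: [180.0, 0.0, 102.0]
ft_force: [0.1, -0.9, 4.1]
finger_gap: -0.1
```

```bash
python3 -m inch '[[[0,0,0.04],[0,0,0],0],[[0,0,0.04],[0,0,0],0]]'
```

```text
time: 27.45
tool_pos: [582.1, 206.7, 145.5]
tcp_rot: [180.0, 0.0, 102.0]
ft_force: [-0.3, -0.8, 4.5]
finger_gap: -0.0
```

```bash
python3 -m inch '[[[0,-0.01,0.04],[0,0,0],0],[[0,-0.01,0.04],[0,0,0],0]]'
```

```text
time: 27.65
tool_pos: [582.0, 206.5, 145.0]
tcp_rot: [180.0, 0.0, 102.0]
ft_force: [0.3, -1.5, 5.0]
finger_gap: 0.2
```

```bash
python3 -m inch '[[[0,-0.01,0.04],[0,0,0],0],[[0,-0.01,0.04],[0,0,0],0]]'
```

```text
time: 27.85
tool_pos: [582.0, 206.5, 144.7]
tcp_rot: [180.0, 0.0, 102.0]
ft_force: [-0.1, -2.8, 6.0]
finger_gap: 0.1
```

```bash
python3 -m inch '[[[0,-0.01,0.04],[0,0,0],0],[[0,-0.01,0.04],[0,0,0],0]]'
```

```text
time: 28.05
tool_pos: [582.0, 206.4, 144.4]
tcp_rot: [179.9, 0.0, 102.0]
ft_force: [1.0, -2.7, 6.0]
finger_gap: -0.4
```

```bash
python3 -m inch '[[[0,-0.01,0.04],[0,0,0],0],[[0,-0.01,0.04],[0,0,0],0]]'
```

```text
time: 28.25
tool_pos: [582.0, 206.4, 144.3]
tcp_rot: [179.9, 0.0, 102.0]
ft_force: [1.3, -3.0, 6.6]
finger_gap: 0.1
```

```bash
python3 -m inch '[[[0,-0.01,0.04],[0,0,0],0],[[0,-0.01,0.04],[0,0,0],0]]'
```

```text
time: 28.45
tool_pos: [582.0, 206.3, 143.9]
tcp_rot: [179.9, 0.0, 102.0]
ft_force: [-0.1, -2.7, 7.6]
finger_gap: 0.1
```

```bash
python3 -m inch '[[[0,0,0.04],[0,0,0],0],[[0,0,0.04],[0,0,0],0]]'
```

```text
time: 28.65
tool_pos: [582.1, 206.3, 143.7]
tcp_rot: [179.9, 0.0, 102.0]
ft_force: [0.9, -3.6, 7.9]
finger_gap: 0.1
```

```bash
python3 -m inch '[[[0,0,0.04],[0,0,0],0],[[0,0,0.04],[0,0,0],0]]'
```

```text
time: 28.85
tool_pos: [582.2, 206.3, 143.3]
tcp_rot: [179.9, 0.0, 102.0]
ft_force: [0.8, -3.0, 8.1]
finger_gap: -0.0
```

```bash
python3 -m inch '[[[0,0,0.04],[0,0,0],0],[[0,0,0.04],[0,0,0],0]]'
```

```text
time: 29.05
tool_pos: [582.2, 206.2, 143.0]
tcp_rot: [179.9, 0.1, 102.0]
ft_force: [0.8, -4.2, 7.8]
finger_gap: 0.1
```

```bash
python3 -m inch '[[[0,0,0.04],[0,0,0],0],[[0,0,0.04],[0,0,0],0]]'
```

```text
time: 29.25
tool_pos: [582.3, 206.2, 142.8]
tcp_rot: [179.9, 0.1, 102.0]
ft_force: [0.8, -2.5, 8.8]
finger_gap: -0.1
```

```bash
python3 -m inch '[[[0,0,0.04],[0,0,0],0],[[0,0,0.04],[0,0,0],0]]'
```

```text
time: 29.45
tool_pos: [582.3, 206.2, 142.3]
tcp_rot: [179.9, 0.1, 102.0]
ft_force: [1.0, -4.4, 8.1]
finger_gap: -0.2
```

```bash
python3 -m inch '[[[0,0,0.04],[0,0,0],0],[[0,0,0.04],[0,0,0],0]]'
```

```text
time: 29.65
tool_pos: [582.4, 206.2, 142.1]
tcp_rot: [179.9, 0.1, 102.0]
ft_force: [1.1, -4.4, 8.8]
finger_gap: 0.1
```

```bash
python3 -m inch '[[[-0.02,0,0.04],[0,0,0],0],[[-0.02,0,0.04],[0,0,0],0]]'
```

```text
time: 29.85
tool_pos: [582.4, 206.0, 141.5]
tcp_rot: [179.9, 0.1, 102.0]
ft_force: [1.2, -4.0, 7.9]
finger_gap: -0.2
```

```bash
python3 -m inch '[[[-0.02,-0.02,0.04],[0,0,0],0],[[-0.02,-0.02,0.04],[0,0,0],0]]'
```

```text
time: 30.05
tool_pos: [582.2, 205.9, 141.1]
tcp_rot: [179.9, 0.0, 102.0]
ft_force: [0.5, -3.8, 8.9]
finger_gap: 0.1
```

```bash
python3 -m inch '[[[-0.02,-0.02,0.04],[0,0,0],0],[[-0.02,-0.02,0.04],[0,0,0],0]]'
```

```text
time: 30.25
tool_pos: [582.0, 205.7, 140.6]
tcp_rot: [179.9, 0.0, 102.0]
ft_force: [0.8, -3.4, 8.3]
finger_gap: -0.0
```

```bash
python3 -m inch '[[[0,0,0.04],[0,0,0],0],[[0,0,0.04],[0,0,0],0]]'
```

```text
time: 30.45
tool_pos: [581.8, 205.5, 140.0]
tcp_rot: [179.9, 0.1, 102.0]
ft_force: [1.5, -3.1, 6.0]
finger_gap: 0.3
```

```bash
python3 -m inch '[[[0,0,0.04],[0,0,0],0],[[0,0,0.04],[0,0,0],0]]'
```

```text
time: 30.65
tool_pos: [581.6, 205.5, 139.2]
tcp_rot: [179.9, 0.0, 102.0]
ft_force: [0.9, -4.3, 5.0]
finger_gap: 0.1
```

```bash
python3 -m inch '[[[0,0,0.04],[0,0,0],0],[[0,0,0.04],[0,0,0],0]]'
```

```text
time: 30.85
tool_pos: [580.9, 206.0, 138.0]
tcp_rot: [-180.0, -0.0, 102.0]
ft_force: [0.8, -0.8, 1.8]
finger_gap: -0.3
```

The force fell from 8.9 N to 1.8 N, so the second snap is under way. I'll follow it down to the bottom.

```bash
python3 -m inch '[[[0,0.03,0.04],[0,0,0],0],[[0,0.03,0.04],[0,0,0],0]]'
```

```text
time: 31.05
tool_pos: [580.8, 206.3, 137.2]
tcp_rot: [-179.9, -0.0, 102.0]
ft_force: [0.4, 0.6, 0.6]
finger_gap: 0.1
```

```bash
python3 -m inch '[[[0,0.03,0.04],[0,0,0],0],[[0,0.03,0.04],[0,0,0],0]]'
```

```text
time: 31.25
tool_pos: [581.3, 206.3, 137.1]
tcp_rot: [-179.9, -0.0, 102.0]
ft_force: [0.0, -0.3, -0.9]
finger_gap: 0.2
```

```bash
python3 -m inch '[[[0,0,0.05],[0,0,0],0],[[0,0,0.05],[0,0,0],0]]'
```

```text
time: 31.45
tool_pos: [581.5, 206.2, 136.9]
tcp_rot: [-180.0, -0.0, 102.0]
ft_force: [0.2, 0.1, -0.8]
finger_gap: -0.2
```

```bash
python3 -m inch '[[[0,0,0.05],[0,0,0],0],[[0,0,0.05],[0,0,0],0]]'
```

```text
time: 31.65
tool_pos: [581.6, 206.1, 136.5]
tcp_rot: [-180.0, -0.0, 102.0]
ft_force: [0.7, 0.4, -0.5]
finger_gap: 0.3
```

```bash
python3 -m inch '[[[0,0,0.05],[0,0,0],0],[[0,0,0.05],[0,0,0],0]]'
```

```text
time: 31.85
tool_pos: [581.7, 206.1, 136.0]
tcp_rot: [-180.0, 0.0, 102.0]
ft_force: [-0.5, 0.6, 0.1]
finger_gap: 0.2
```

```bash
python3 -m inch '[[[0,0,0.05],[0,0,0],0],[[0,0,0.05],[0,0,0],0]]'
```

```text
time: 32.05
tool_pos: [581.6, 206.1, 135.5]
tcp_rot: [-180.0, -0.0, 102.0]
ft_force: [-0.4, -0.0, -0.3]
finger_gap: -0.1
```

```bash
python3 -m inch '[[[0,0,0.05],[0,0,0],0],[[0,0,0.05],[0,0,0],0]]'
```

```text
time: 32.25
tool_pos: [581.8, 206.2, 135.3]
tcp_rot: [180.0, -0.0, 102.0]
ft_force: [-0.8, 0.2, 1.5]
finger_gap: 0.1
```

```bash
python3 -m inch '[[[0,0,0.05],[0,0,0],0],[[0,0,0.05],[0,0,0],0]]'
```

```text
time: 32.45
tool_pos: [581.9, 206.2, 135.0]
tcp_rot: [180.0, -0.0, 102.0]
ft_force: [-1.6, -0.7, 3.6]
finger_gap: -0.1
```

```bash
python3 -m inch '[[[0,0,0.05],[0,0,0],0],[[0,0,0.05],[0,0,0],0]]'
```

```text
time: 32.65
tool_pos: [582.0, 206.2, 134.8]
tcp_rot: [179.9, 0.0, 102.0]
ft_force: [-0.9, 0.3, 5.0]
finger_gap: -0.1
```

```bash
python3 -m inch '[[[0,0,0.05],[0,0,0],0],[[0,0,0.05],[0,0,0],0]]'
```

```text
time: 32.85
tool_pos: [582.1, 206.2, 134.6]
tcp_rot: [179.9, 0.0, 102.0]
ft_force: [-1.9, -1.1, 8.6]
finger_gap: -0.1
```

```bash
python3 -m inch '[[[0,0,0.05],[0,0,0],0],[[0,0,0.05],[0,0,0],0]]'
```

```text
time: 33.05
tool_pos: [582.3, 206.2, 134.5]
tcp_rot: [179.9, 0.0, 102.0]
ft_force: [-2.0, -0.9, 9.4]
finger_gap: 0.3
```

```bash
python3 -m inch '[[[0,-0.02,0.05],[0,0,0],0],[[0,-0.02,0.05],[0,0,0],0]]'
```

```text
time: 33.25
tool_pos: [582.3, 206.2, 134.3]
tcp_rot: [179.9, 0.0, 102.0]
ft_force: [-3.4, -1.3, 11.3]
finger_gap: 0.5
```

```bash
python3 -m inch '[[[0,0,-1],[0,0,0],0],[[0,0,-2],[0,0,0],0],[[3,0,-2],[0,0,0],0],[[6,0,-2],[0,0,0],0],[[8.8,0,-2],[0,0,0],0],[[8.8,0,-2],[0,0,0],0],[[8.8,0,-1.4],[0,0,0],0],[[8.8,0,-0.8],[0,0,0],0],[[8.8,0,-0.5],[0,0,0],0],[[8.8,0,-0.4],[0,0,0],0],[[8.8,0,-0.4],[0,0,0],0]]'
```

```text
time: 34.35
tool_pos: [563.2, 291.5, 136.2]
tcp_rot: [-180.0, 0.0, 101.9]
ft_force: [-0.2, -0.0, 0.2]
finger_gap: 0.0
```

```bash
python3 -m inch '[[[0,0,0.05],[0,0,0],0],[[0,0,0.05],[0,0,0],0]]'
```

```text
time: 34.55
tool_pos: [563.4, 292.1, 136.3]
tcp_rot: [180.0, -0.0, 102.0]
ft_force: [-0.1, -0.3, -0.3]
finger_gap: -0.2
```

```bash
python3 -m inch '[[[0,0,0.05],[0,0,0],0],[[0,0,0.05],[0,0,0],0]]'
```

```text
time: 34.75
tool_pos: [563.3, 292.2, 135.7]
tcp_rot: [180.0, -0.0, 102.0]
ft_force: [1.7, 0.1, 0.6]
finger_gap: 0.1
```

```bash
python3 -m inch '[[[0,0,0.05],[0,0,0],0],[[0,0,0.05],[0,0,0],0]]'
```

```text
time: 34.95
tool_pos: [563.3, 292.3, 135.3]
tcp_rot: [180.0, -0.0, 102.0]
ft_force: [-0.2, -0.3, 1.0]
finger_gap: 0.0
```

```bash
python3 -m inch '[[[0,0,0.05],[0,0,0],0],[[0,0,0.05],[0,0,0],0]]'
```

```text
time: 35.15
tool_pos: [563.4, 292.3, 135.1]
tcp_rot: [180.0, -0.0, 102.0]
ft_force: [-1.2, -0.5, 3.6]
finger_gap: -0.1
```

```bash
python3 -m inch '[[[0,0,0.05],[0,0,0],0],[[0,0,0.05],[0,0,0],0]]'
```

```text
time: 35.35
tool_pos: [563.5, 292.4, 134.8]
tcp_rot: [180.0, -0.0, 102.0]
ft_force: [-1.4, -0.0, 6.1]
finger_gap: -0.7
```

```bash
python3 -m inch '[[[0,0,0.05],[0,0,0],0],[[0,0,0.05],[0,0,0],0]]'
```

```text
time: 35.55
tool_pos: [563.6, 292.4, 134.6]
tcp_rot: [179.9, -0.0, 102.0]
ft_force: [-2.3, -0.9, 7.0]
finger_gap: -0.2
```

Both ends touch at the same height (TCP z 135.4), about 11.7 mm below the first contact. I'll retreat and check by eye.

```bash
python3 -m inch '[[[0,0,0.04],[0,0,0],0],[[0,0,0.04],[0,0,0],0],[[0,0,-2],[0,0,0],0],[[0,0,-6],[0,0,0],0],[[-3,0,-10],[0,0,0],0],[[-8,0,-13],[0,0,0],0],[[-13,0,-14],[0,0,0],0],[[-13,0,-14],[0,0,0],0],[[-13,0,-14],[0,0,0],0],[[-13,0,-14],[0,0,0],0]]'; python3 - <<'E'
from h import *
s=telemetry.sense();print(s["ft_force"].round(1),s["tool_pos"])
cv2.imwrite("pics/s12.png",cv2.convertScaleAbs(cv2.resize(viewer.snapshot("scene")[100:240,380:520,::-1],None,fx=4.2,fy=4.2,interpolation=cv2.INTER_CUBIC),alpha=1.5))
w=viewer.snapshot("wrist")[:,:,::-1]
cv2.imwrite("pics/w12.png",w)
E
```

```text
time: 36.55
tool_pos: [589.6, 165.7, 272.4]
tcp_rot: [-179.9, -0.0, 102.0]
ft_force: [0.0, -0.4, 0.3]
finger_gap: -0.2
[ 0.  -0.4  0.3] [589.62904108 165.66674265 272.42211819]
```

View pics/s12.png

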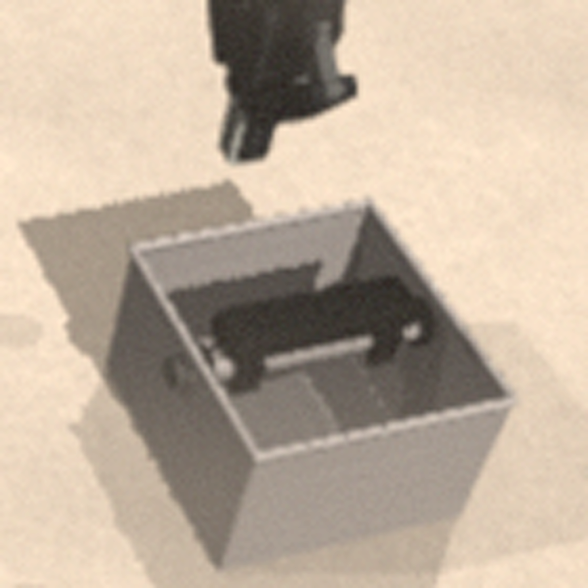

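View pics/w12.png

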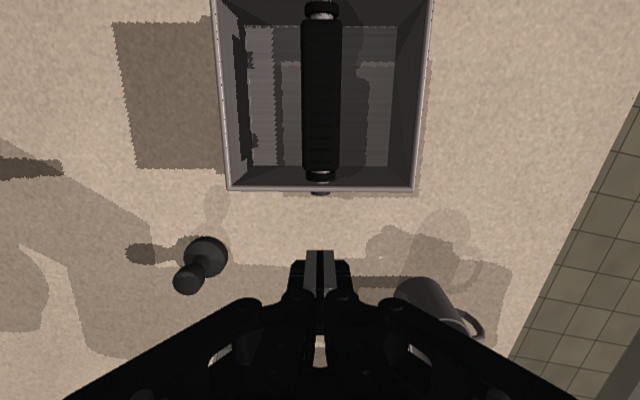

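The pad is down level over its full length: scene crop from (225,330) to (405,305), with the legs around the bar. In the wrist view it is centred on column 321, in line with both collars. The tamper and jug are still standing. Handing in.

```bash
python3 -c "
from bench import r
print(r.hand_in())"
```

```text
the job is handed in; nothing more can be done
None
```

The knock pad is back on the bar, with both ends snapped home one after the other, and I have handed the job in at about 37 s; the hand-in gives no verdict.

- **Pick-up:** I took the smaller black pad from the mat and left the blue one and the larger black one alone. I felt for the bar and made contact with its axis at about z = 93 mm. I corrected a small sideways offset until the side force vanished, then let go.
- **First end:** the force peaked at about 11.5 N, then dropped to about 0.5 N at the snap.
- **Second end:** the force peaked at about 9 N, then dropped to about 0 N.
- **Peak load:** the highest force I read at the wrist was 11.5 N, against the 22 N limit. I read it only at the end of each small step, and the pad's own weight of up to 2 N comes on top.
- **Last checks:** light presses afterwards met both ends at the same height (TCP z ≈ 135.4 mm), about 11.7 mm below first contact; full travel is 12 mm. The last pictures show the pad level and in line with both collars.
- **Not checked:** I could not read the leg angles or the bar joint directly. In the last wrist picture the jug and tamper are standing; I did not look at the glass again, but the arm never worked near it.

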